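# Put the dry feeding things away

## Robot

A 6-joint arm with a two-finger parallel gripper is mounted at the origin on the work surface. World frame = base frame: x ahead of the robot, y to its left, z up, the work surface at z = 0. Lengths are in m, angles in rad, forces in N, time in s.
With the tool pointing down it reaches from about 0.375 to 0.975 m from the base axis. Payload 3.8 kg.
Tool frame: the origin (TCP) lies at the very end of the fingers, on their centre line; the grasp point (between the pads) lies 19 mm behind it; z points along the fingers, y is the direction in which the jaws open and shut (so a half turn about z gives the same grasp; the last joint's range is limited). The gripper opens to 85 mm and grips with 20 to 120 N. Pads are 22 mm wide; open, the fingers measure 114 mm over their backs; the gripper's body (76 mm by 85 mm) begins 54 mm behind the grasp point. The pads swing forward as they close: fully open they stand 13 mm farther back than shut.
Start: joints at [1.176, 0.264, 1.604, -0, 1.274, -0.037], TCP at [0.236, 0.632, 0.231] pointing down, gripper open.
Joint ranges: [-2.63, 2.63], [-0.94, 2.18], [0.31, 2.57], [-1.31, 4.45], [0, 2.66], [-2.55, 2.55]. Speed limits (rad/s): [2.57, 2.57, 3.14, 3.14, 3.14, 3.14].

## Interface

Orientations are given as a unit quaternion [x, y, z, w].
In Python, from cell import * gives the robot as it stands.
- The arm moves only by the tool apply_moves, never from a script. Its argument "rows" is a list of rows, each a list of 7 numbers: the closure, from 0 (fully open) to 1 (shut), then the shift along the world's x, y, z in cm, then the turn, a rotation vector about the world's x, y, z in rad. A call has 1 to 5 rows; each row shifts and turns the commanded pose from where the row before left it; what a row does not reach is not made up. A row lasts 1/12 s, in which the tool goes at most 41.7 mm and 7.16 degrees, less where a joint would pass 70% of its speed; a pose out of reach is approached as far as the arm can. A call is refused whole if a number of a shift passes 4.17 or a number of a turn 0.125, either way. A call with a gripper value outside its range is refused whole. The fingers move at their own pace and stop on an object; "force" is the grip in N (left out, the last holds). Time passes only in rows, so rows that do not move let the fingers close. It gives the time, the measured TCP pose, the force and the opening at its end, in the units of the state.
- state(): the state, without advancing time (a new reading comes with each control period).
- snapshot(name): name is "side" or "top"; returns the picture (480x640x3 uint8, red, green, blue); there is no depth.
- get_calibration(name): a dict with "fov_y" (degrees; the focal length in pixels is half the picture's height over the tangent of half this angle, whatever the lens; pixels are square), "cx", "cy" (the principal point, pixels), "position" and "orientation" of the camera in the world. Camera axes: x right, y up, looking along -z (the intrinsics and any distortion apply to the point x, -y, -z); pixel columns grow to the right and rows downward; lengths in m; the calibration is good to about 2 mm. A picture is of the moment at which its call begins. get_calibration takes no time and is no camera call.
- job_done(): hands the job in, once; it reports no verdict.
Trained networks look in the newest picture that a camera, given by its name, has taken for a name from the list of things; names that differ only in an ending like _2 or _b are one class to them, and where a whole thing is asked for, a point or a joint stands for the part that bears it (a point fixed in the world has none). Each returns a list of dicts, best first, with "conf" (0 to 1); they miss things now and then, are a little off and sometimes report something else, mostly with a low value. They report only what shows in the picture. A call takes as long as a camera call.
- look_for(camera, target): "extent" ([centre column, centre row, width, height] in pixels, round what is visible of it).
The state is a dict: "time_s": time; "joint_pos": joint angles; "qvel": joint speeds; "joint_torque": joint torques, N m; "tcp_pos": TCP position; "tool_rot": TCP orientation; "wrist_force": force on the tool from outside, world axes, zero at the start; "ft_torque": the same for the moment, N m; "opening": opening from 0.0 (shut) to 1.0 (fully open).
Only numpy, scipy, OpenCV 4.12 (cv2) and the standard library are available. Lean on these libraries where they do the work, as an engineer would, in place of code of your own. Each camera call takes 0.05 s, during which the arm holds its last target. There are 200 camera calls.

## Task

The washed feeding things are dry, so put them away: move every measuring spoon hanging on the rack's drying rail (the left one from the robot) over the end stops onto the storage rail next to it and leave it hanging still; put the white scoop and the small square pot in the open tin, then swing the tin's cover shut, then press down each of its four snap tabs until all are flat. Leave the bottle, the sippy cup and the soap dish where they stand.

Things in the scene. Friction and masses are not known exactly. Their poses are not given: they have to be found in the camera images.
- rack: white plastic folding rack, fixed, on the 5 mm mat; origin: middle of its underside. Two rails 8 mm wide and high run in line along its y axis, tops 190 mm above the origin: drying rail y = +9 to +192 mm, storage rail y = -9 to -192 mm. Each is held only at its outer end by a post (y = +-199 mm) that rises 16 mm above the rail; its inner end carries an end stop
- stop_store (a point): storage rail's end stop, an upright 8 mm wide and 6 mm thick rising 16 mm above the rail top; point at the middle of its top, 6 mm along -y from the rack's middle. The drying rail's stop is the same, 6 mm along +y; the two face each other across a 6 mm gap, too narrow for a spoon to drop through
- lid (a joint): the tin's cover, hinged along the tin's far (+x) rim; 0 shut, about 2.0 to 2.2 rad (leaning back past upright) at the start; a stiff hinge (about 0.13 N m) that stays where it is left. The cover is 6 mm thick, 124 mm from hinge to free edge and 184 mm wide; no handle, it is pushed over
- tin_hinge (a point): middle of the cover's hinge line: 60 mm along +x and 50 mm up from the tin's origin
- lid_edge (a point): middle of the cover's free edge on its outer face, 122 mm from the hinge line
- tin: stainless tin, fixed, 120 mm (x) by 180 mm (y), 50 mm high, walls and floor 3 mm; origin at the centre of its underside, x points from the front towards the hinge
- scoop_mid (a point): white measuring scoop, loose, 40 g: an open round cup 42 mm across and 34 mm high, standing, with a flat handle 12 mm wide that reaches 56 mm from the cup's axis along +x at the rim; this point lies on the cup's axis half-way up (17 mm above its underside)
- pot_mid (a point): small white square snack pot with its grey lid on, loose, 60 g, a solid block 40 mm square and 30 mm high; this point is its centre
- bottle: frosted glass bottle, 60 mm across, 170 mm high, origin under its base; a bystander
- cup: yellow sippy cup with a spout, 66 mm across, 112 mm high, origin under its base; a bystander
- dish: small white ceramic soap dish, 84 mm across, 22 mm high, origin under its base; a bystander
- tab0 (a joint): grey plastic snap tab on the cover, front edge, left of centre (+y): a flap 26 mm wide, 30 mm long, 5 mm thick, hinged 26 mm in from the edge, free end outwards; 0 sprung up (free end about 16 mm proud), 0.55 rad pressed flat on the cover and engaged. Takes 2 to 3 N at the free end, stops dead when flat, stays where it is left
- tab0_tip (a point): middle of the upper free-end edge of tab0, 30 mm from its hinge line; when flat, with the cover shut, it is 62 mm above the tin's underside
- tab1 (a joint): grey plastic snap tab on the cover, front edge, right of centre (-y): a flap 26 mm wide, 30 mm long, 5 mm thick, hinged 26 mm in from the edge, free end outwards; 0 sprung up (free end about 16 mm proud), 0.55 rad pressed flat on the cover and engaged. Takes 2 to 3 N at the free end, stops dead when flat, stays where it is left
- tab1_tip (a point): middle of the upper free-end edge of tab1, 30 mm from its hinge line; when flat, with the cover shut, it is 62 mm above the tin's underside
- tab2 (a joint): grey plastic snap tab on the cover, left (+y) edge, at half depth: a flap 26 mm wide, 30 mm long, 5 mm thick, hinged 26 mm in from the edge, free end outwards; 0 sprung up (free end about 16 mm proud), 0.55 rad pressed flat on the cover and engaged. Takes 2 to 3 N at the free end, stops dead when flat, stays where it is left
- tab2_tip (a point): middle of the upper free-end edge of tab2, 30 mm from its hinge line; when flat, with the cover shut, it is 62 mm above the tin's underside
- tab3 (a joint): grey plastic snap tab on the cover, right (-y) edge, at half depth: a flap 26 mm wide, 30 mm long, 5 mm thick, hinged 26 mm in from the edge, free end outwards; 0 sprung up (free end about 16 mm proud), 0.55 rad pressed flat on the cover and engaged. Takes 2 to 3 N at the free end, stops dead when flat, stays where it is left
- tab3_tip (a point): middle of the upper free-end edge of tab3, 30 mm from its hinge line; when flat, with the cover shut, it is 62 mm above the tin's underside
- spoon0_tab (a point): steel measuring spoon (may be absent), 50 g: a closed eye threaded on the rail, a grip block above it, a 28 mm bowl below, reaching 115 mm below this point. Block: 28 mm wide across the rail (x), 10 mm along it (y), 28 mm high; this point is its centre, 14 mm above the rail top when hung. Eye opening 20 mm wide, 40 mm high: it can be raised 32 mm
- spoon1_tab (a point): steel measuring spoon (may be absent), 50 g: a closed eye threaded on the rail, a grip block above it, a 32 mm bowl below, reaching 119 mm below this point. Block: 28 mm wide across the rail (x), 10 mm along it (y), 28 mm high; this point is its centre, 14 mm above the rail top when hung. Eye opening 20 mm wide, 40 mm high: it can be raised 32 mm
- spoon2_tab (a point): steel measuring spoon (may be absent), 50 g: a closed eye threaded on the rail, a grip block above it, a 36 mm bowl below, reaching 123 mm below this point. Block: 28 mm wide across the rail (x), 10 mm along it (y), 28 mm high; this point is its centre, 14 mm above the rail top when hung. Eye opening 20 mm wide, 40 mm high: it can be raised 32 mm
- spoon3_tab (a point): steel measuring spoon (may be absent), 50 g: a closed eye threaded on the rail, a grip block above it, a 40 mm bowl below, reaching 127 mm below this point. Block: 28 mm wide across the rail (x), 10 mm along it (y), 28 mm high; this point is its centre, 14 mm above the rail top when hung. Eye opening 20 mm wide, 40 mm high: it can be raised 32 mm
- spoon4_tab (a point): steel measuring spoon (may be absent), 50 g: a closed eye threaded on the rail, a grip block above it, a 44 mm bowl below, reaching 131 mm below this point. Block: 28 mm wide across the rail (x), 10 mm along it (y), 28 mm high; this point is its centre, 14 mm above the rail top when hung. Eye opening 20 mm wide, 40 mm high: it can be raised 32 mm

How it is judged:
By the outcome, as a careful person would: the job done as asked, in the order asked, and still so for the second after the job is handed in, with the robot touching nothing.
Of spoon0, spoon1, spoon2, spoon3, spoon4 only 3 to 5 are there at a start; the rules pass over those that are not, and their reading is None.
At some moment in a run one of scoop, pot may be knocked a few centimetres aside while the robot is not near it.
Once in a run the grip may slacken for a moment while it holds something.
It also fails if it takes over 210 s, if anything falls off the work surface, if the arm or the gripper's body presses on something with over 40 N, if the wrist force passes 120 N, or if a joint passes its speed limit or range.

## Working session

There is one attempt and no reset: what is moved stays moved. The work goes in short steps, Python scripts to look and compute and a tool call to move; the robot and the scene stay as the last step left them, time stands still between calls to the robot, and variables do not carry over. Pictures are saved under pics/ and viewed, about 12 in all and at most 16, crops included, and the job is handed in when it is done.

Besides the shell and the picture viewer there is one more tool, called as name([rows], argument=value, ...), one row to a line, values as JSON. apply_moves: Moves the arm, as the interface text tells. Its arguments: {"type":"object","properties":{"rows":{"type":"array","items":{"type":"array","items":{"type":"number"}}},"force":{"type":"number"}},"required":["rows"]}

```bash
ls; mkdir -p pics; python3 - <<'E'
from cell import *
import cv2
print(state())
for n in("side","top"):
    print(n,get_calibration(n))
    im=snapshot(n); cv2.imwrite(f"pics/{n}0.png",im[:,:,::-1])
for t in ["rack","stop_store","lid","tin","scoop_mid","pot_mid","bottle","cup","dish","tab0","spoon0_tab","spoon1_tab","spoon2_tab","spoon3_tab","spoon4_tab"]:
    for n in("side","top"):
        try: print(t,n,[(d['conf'],d['extent']) for d in look_for(n,t)][:3])
        except Exception as e: print(t,n,e)
E
```

```text
pics
{'time_s': 0.0, 'joint_pos': array([ 1.17610546e+00,  2.64759793e-01,  1.60536174e+00, -6.25581147e-06,
        1.27369816e+00, -3.68532201e-02]), 'qvel': array([-0.00086527, -0.00146773, -0.00090958,  0.00203228, -0.00034697,
        0.00119633]), 'joint_torque': array([-4.20365159e-04, -5.15119958e+01, -3.67305779e+01, -2.57499937e-05,
        1.30614237e-02, -1.74215991e-06]), 'tcp_pos': array([0.23611398, 0.63158379, 0.22996417]), 'tool_rot': array([ 1.77964744e-01,  9.84036234e-01, -1.08833963e-03, -2.35486033e-04]), 'wrist_force': array([-0.47098832,  1.15414132, -0.68324766]), 'ft_torque': array([ 0.03368619, -0.00808756,  0.02696666]), 'opening': 1.0014147582252495}
side {'fov_y': 49.524256587916156, 'cx': 319.0034722840439, 'cy': 234.61806061317918, 'position': array([ 0.33591212, -0.84942753,  0.66174934]), 'orientation': array([ 0.50304131, -0.06386696, -0.09243785,  0.85692806])}
top {'fov_y': 48.0222511314257, 'cx': 313.8421207403878, 'cy': 233.53030745210623, 'position': array([0.4043199 , 0.0197713 , 1.31006142]), 'orientation': array([-0.04867189,  0.04589287,  0
[... 1166 characters left out ...]
46.2, 275.8, 18.9, 68.5])]
tab0 top [(0.59, [217.7, 205.2, 13.2, 7.8]), (0.38, [170.3, 220.0, 12.0, 6.4])]
spoon0_tab side [(0.96, [333.8, 253.5, 18.0, 60.8]), (0.51, [383.5, 247.8, 40.7, 49.7])]
spoon0_tab top []
spoon1_tab side [(0.73, [320.1, 234.4, 16.5, 58.9])]
spoon1_tab top [(0.7, [216.4, 206.8, 12.6, 8.3]), (0.67, [318.0, 242.9, 7.0, 19.9])]
spoon2_tab side [(0.82, [337.9, 265.4, 20.4, 65.6])]
spoon2_tab top [(0.57, [363.1, 232.8, 11.7, 19.6]), (0.5, [381.4, 234.2, 16.5, 24.1])]
spoon3_tab side [(0.84, [325.6, 246.6, 18.1, 58.4])]
spoon3_tab top [(0.73, [332.4, 238.9, 8.8, 17.5])]
spoon4_tab side [(0.88, [341.9, 278.6, 15.5, 71.1])]
spoon4_tab top [(0.65, [381.9, 234.0, 14.2, 25.4])]
```

```bash
python3 - <<'E'
import cv2
t=cv2.imread("pics/top0.png");s=cv2.imread("pics/side0.png")
cv2.imwrite("pics/t1.png",cv2.resize(t[140:340,130:530],(800,400),interpolation=cv2.INTER_CUBIC)[:, :])
cv2.imwrite("pics/s1.png",cv2.resize(s[160:460,210:450],(480*1,600),interpolation=cv2.INTER_CUBIC))
E
```

```text
(no output)
```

View pics/t1.png

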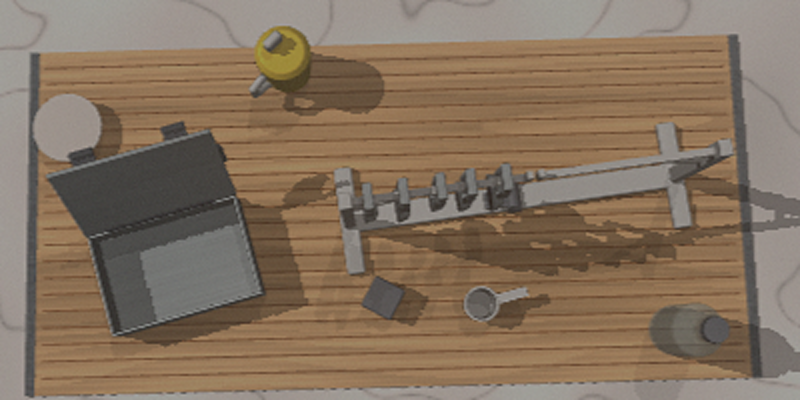

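View pics/s1.png

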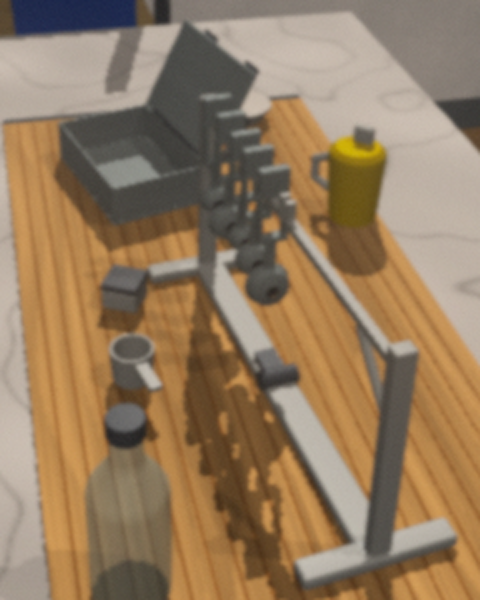

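The top picture shows the drying rail with 5 spoon blocks, at crop pixels x≈368, 402, 440, 470 and 505. The stops are near (535,175), the pot at (384,298), the scoop cup at (482,303), and the tin at about (180,280) with its cover open. The side picture also shows 5 spoons (largest bowl nearest the stop).

```bash
cat > h.py <<'E'
from cell import *
import numpy as np, cv2
from scipy.spatial.transform import Rotation as R
def cam(n):
    c=get_calibration(n); return c,240/np.tan(np.radians(c['fov_y']/2)),R.from_quat(c['orientation']).as_matrix(),np.array(c['position'])
def ray(n,u,v):
    c,f,M,p=cam(n); d=M@np.array([(u-c['cx'])/f,-(v-c['cy'])/f,-1]); return p,d
def at(n,u,v,z):
    p,d=ray(n,u,v); return p+d*(z-p[2])/d[2]
def px(n,P):
    c,f,M,p=cam(n); q=M.T@(np.array(P)-p); return np.array([c['cx']+f*q[0]/-q[2],c['cy']-f*q[1]/-q[2]])
def snap(n,name,box=None,k=1):
    im=snapshot(n)[:,:,::-1]
    if box: im=im[box[1]:box[3],box[0]:box[2]]
    cv2.imwrite("pics/"+name,cv2.resize(im,None,fx=k,fy=k,interpolation=cv2.INTER_CUBIC)); 
def fmt(a): return np.round(a,4)
E
python3 - <<'E'
from h import *
T=lambda u,v,z: fmt(at("top",130+u/2,140+v/2,z))
S=lambda u,v,z: fmt(at("side",210+u/2,160+v/2,z))
print("posts",T(344,175,.211),T(726,147,.211), "side storage post",S(403,349,.211))
print("stops",T(535,175,.211))
for u,v in((368,188),(402,182),(440,177),(470,172),(505,170)): print("blk",T(u,v,.223))
for u,v in((91,240),(236,199),(262,294),(115,333)): print("tin rim",T(u,v,.055))
print("pot",T(384,292,.035),"scoop",T(482,302,.039),"handle end",T(525,293,.039),S(132,352,.039))
print("lid edge",T(48,174,.16),T(211,130,.16))
print(fmt(T(282,55,.1)))
im=cv2.imread("pics/top0.png")[200:270,290:420]
cv2.imwrite("pics/r.png",cv2.resize(im,None,fx=6,fy=6,interpolation=cv2.INTER_CUBIC))
E
```

```text
posts [0.5655 0.0462 0.211 ] [ 0.5841 -0.3487  0.211 ] side storage post [ 0.5837 -0.3511  0.211 ]
stops [ 0.5602 -0.1504  0.211 ]
blk [0.5498 0.0218 0.223 ]
blk [ 0.555  -0.0129  0.223 ]
blk [ 0.5591 -0.0518  0.223 ]
blk [ 0.5634 -0.0825  0.223 ]
blk [ 0.5645 -0.1183  0.223 ]
tin rim [0.5197 0.3475 0.055 ]
tin rim [0.5634 0.1774 0.055 ]
tin rim [0.4515 0.1484 0.055 ]
tin rim [0.4111 0.3189 0.055 ]
pot [0.4508 0.0066 0.035 ] scoop [ 0.4359 -0.1079  0.039 ] handle end [ 0.4451 -0.1588  0.039 ] [ 0.434  -0.1145  0.039 ]
lid edge [0.5828 0.3672 0.16  ] [0.6263 0.1907 0.16  ]
[0.7235 0.1171 0.1   ]
```

View pics/r.png

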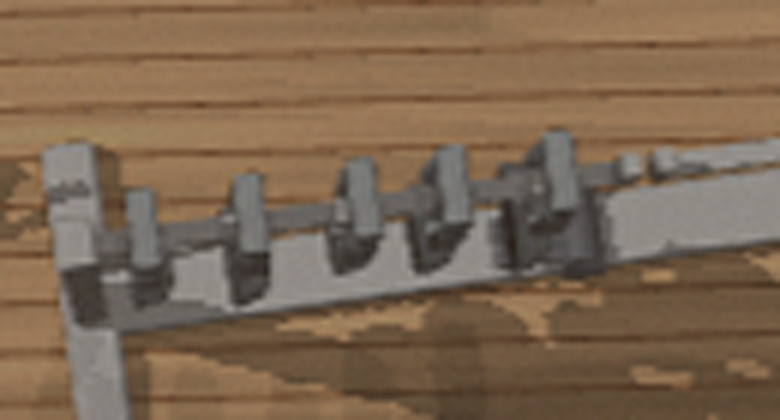

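```bash
python3 - <<'E'
from h import *
T=lambda u,v,z: fmt(at("top",290+u/6-.4,200+v/6-.4,z))
p=T(76,238,.211); s1=T(628,166,.211); s2=T(664,162,.211); e=at("top",130+726/2,140+147/2,.211)
print("post",p,"stops",s1,s2,"end",fmt(e), (s1+s2)/2,(p+e)/2)
d=(p-e)[:2]; print("yaw",np.arctan2(-d[0],d[1]), np.linalg.norm(d))
for u,v in((142,226),(250,213),(361,196),(455,183),(558,168)): print("blk",T(u,v,.223))
E
```

```text
post [0.5411 0.0462 0.211 ] stops [ 0.5609 -0.1438  0.211 ] [ 0.5619 -0.1562  0.211 ] end [ 0.5841 -0.3487  0.211 ] [ 0.5614 -0.15    0.211 ] [ 0.56258555 -0.1512671   0.211     ]
yaw 0.10837936321551031 0.3972650819875854
blk [0.5431 0.0235 0.223 ]
blk [ 0.5465 -0.0132  0.223 ]
blk [ 0.5513 -0.0511  0.223 ]
blk [ 0.5549 -0.0831  0.223 ]
blk [ 0.5591 -0.1182  0.223 ]
```

apply_moves([
  [0.45,1.6,-3.7,0.4,0,0,-0.11],
  [0.45,1.6,-3.7,0.4,0,0,-0.11],
  [0.45,1.6,-3.7,0.4,0,0,-0.11],
  [0.45,1.6,-3.7,0.4,0,0,-0.11],
  [0.45,1.6,-3.7,0.4,0,0,-0.11],
], force=60)

```text
time_s: 2.02
tcp_pos: [0.3167, 0.4456, 0.2514]
tool_rot: [0.441, 0.898, 0.0, 0.0]
wrist_force: [-0.0, 0.4, 0.3]
opening: 0.55
```

apply_moves([
  [0.45,1.6,-3.7,0.4,0,0,-0.11],
  [0.45,1.6,-3.7,0.4,0,0,-0.11],
  [0.45,1.6,-3.7,0.4,0,0,-0.11],
  [0.45,1.6,-3.7,0.4,0,0,-0.11],
  [0.45,1.6,-3.7,0.4,0,0,-0.11],
])

```text
time_s: 2.43
tcp_pos: [0.3967, 0.2604, 0.2718]
tool_rot: [0.668, 0.744, 0.0, 0.0]
wrist_force: [0.4, 0.9, -0.8]
opening: 0.545
```

apply_moves([
  [0.45,1.6,-3.7,0,0,0,0],
  [0.45,1.6,-3.7,0,0,0,0],
  [0.45,1.6,-3.7,0,0,0,0],
  [0.45,1.6,-3.7,0,0,0,0],
  [0.45,1.6,-3.7,0,0,0,0],
])

```text
time_s: 2.85
tcp_pos: [0.4768, 0.0753, 0.2718]
tool_rot: [0.666, 0.746, 0.001, 0.0]
wrist_force: [1.2, 0.3, 0.4]
opening: 0.546
```

apply_moves([
  [0.45,1.6,-3.7,0,0,0,0],
  [0.45,1.6,-3.7,0,0,0,0],
  [0.45,1.6,-3.7,0,0,0,0],
  [0.45,1.6,-3.7,0,0,0,0],
  [0.45,0,0,0,0,0,0],
])

```text
time_s: 3.27
tcp_pos: [0.5425, -0.077, 0.2713]
tool_rot: [0.668, 0.744, -0.001, 0.002]
wrist_force: [-0.5, -0.4, -0.4]
opening: 0.55
```

apply_moves([
  [0.45,0.8,-2.1,0,0,0,0],
  [0.45,0.8,-2.0,0,0,0,0],
  [0.45,0,0,0,0,0,0],
  [0.45,0,0,-2.0,0,0,0],
  [0.45,0,0,-1.0,0,0,0],
])

```text
time_s: 3.68
tcp_pos: [0.556, -0.1114, 0.2403]
tool_rot: [0.666, 0.746, 0.0, -0.0]
wrist_force: [0.0, -0.1, -1.9]
opening: 0.549
```

```bash
python3 - <<'E'
from h import *
print(state()['tcp_pos'])
snap("side","s2.png",(290,170,450,290),5)
E
```

```text
[ 0.55596829 -0.11135695  0.24028505]
```

View pics/s2.png

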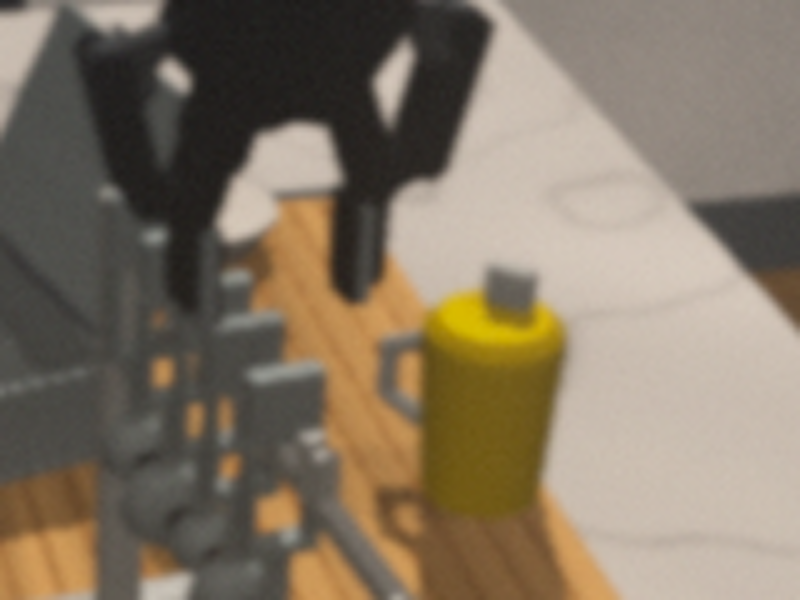

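The fingers straddle the first block in x (fingertips at crop (190,300) and (355,295), block top at (290,375)). The tool is about 7 mm short in y.

apply_moves([
  [0.45,0,0,0,0,0,0],
  [0.45,0,0,0,0,0,0],
])

```text
time_s: 3.9
tcp_pos: [0.5561, -0.111, 0.2412]
tool_rot: [0.666, 0.746, -0.0, -0.0]
wrist_force: [0.8, -0.3, -0.4]
opening: 0.547
```

apply_moves([
  [0.45,0.2,-0.7,0,0,0,0],
  [0.45,0,0,-1.6,0,0,0],
  [0.45,0,0,-1.6,0,0,0],
  [0.45,0,0,-1.6,0,0,0],
  [0.45,0,0,0,0,0,0],
])

```text
time_s: 4.32
tcp_pos: [0.5567, -0.1185, 0.1907]
tool_rot: [0.666, 0.746, -0.001, -0.002]
wrist_force: [0.5, 0.4, -0.3]
opening: 0.553
```

apply_moves([
  [1,0,0,0,0,0,0],
  [1,0,0,0,0,0,0],
  [1,0,0,0,0,0,0],
  [1,0,0,0,0,0,0],
  [1,0,0,0,0,0,0],
])

```text
time_s: 4.73
tcp_pos: [0.5592, -0.119, 0.1945]
tool_rot: [0.666, 0.746, 0.0, 0.001]
wrist_force: [-0.6, 0.5, 1.9]
opening: 0.316
```

apply_moves([
  [1,0,0,0.8,0,0,0],
  [1,0,0,0.8,0,0,0],
  [1,0,0,0.8,0,0,0],
  [1,0,0,0,0,0,0],
])

```text
time_s: 5.07
tcp_pos: [0.5599, -0.1191, 0.2203]
tool_rot: [0.666, 0.746, 0.001, 0.002]
wrist_force: [0.4, 0.2, -1.1]
opening: 0.311
```

```bash
python3 - <<'E'
from h import *
print(state()['tcp_pos'],state()['opening'])
snap("side","s3.png",(290,170,450,310),4)
E
```

```text
[ 0.55994194 -0.11913741  0.22032922] 0.311346434323663
```

View pics/s3.png

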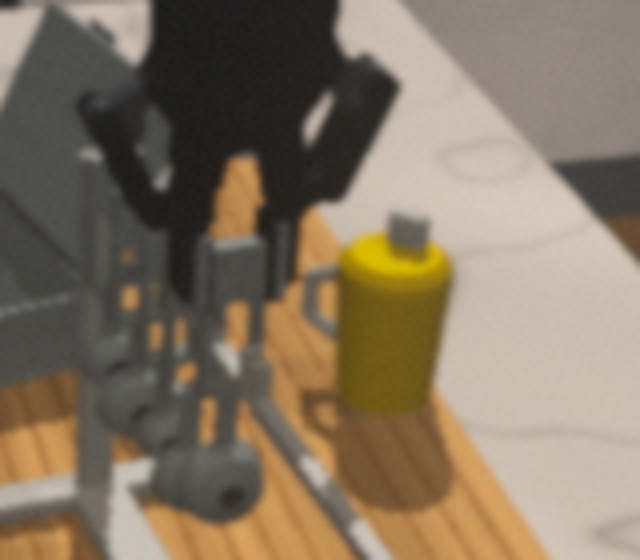

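The spoon is gripped and lifted about 25 mm, with its block at crop (235,265) clear of the stop at about (255,370).

apply_moves([
  [1,0.27,-2.5,0,0,0,0],
  [1,0.27,-2.5,0,0,0,0],
  [1,0.27,-2.5,0,0,0,0],
  [1,0.27,-2.5,0,0,0,0],
  [1,0,0,0,0,0,0],
])

```text
time_s: 5.53
tcp_pos: [0.5694, -0.2228, 0.2171]
tool_rot: [0.667, 0.745, -0.001, 0.001]
wrist_force: [0.5, -0.6, -0.3]
opening: 0.313
```

apply_moves([
  [1,0.27,-2.5,0,0,0,0],
  [1,0.27,-2.5,0,0,0,0],
  [1,0.27,-2.5,0,0,0,0],
  [1,0.27,-2.4,0,0,0,0],
  [1,0,0,0,0,0,0],
])

```text
time_s: 5.95
tcp_pos: [0.58, -0.3216, 0.2169]
tool_rot: [0.667, 0.745, -0.001, 0.001]
wrist_force: [0.5, -0.3, -1.6]
opening: 0.311
```

apply_moves([
  [1,0,0,-0.8,0,0,0],
  [1,0,0,-0.8,0,0,0],
  [1,0,0,-0.8,0,0,0],
  [1,0,0,0,0,0,0],
  [1,0,0,0,0,0,0],
])

```text
time_s: 6.37
tcp_pos: [0.5798, -0.3166, 0.1945]
tool_rot: [0.666, 0.746, -0.0, 0.0]
wrist_force: [-2.6, 0.5, 6.9]
opening: 0.316
```

apply_moves([
  [0.5,0,0,0,0,0,0],
  [0.45,0,0,0,0,0,0],
  [0.45,0,0,0,0,0,0],
  [0.45,0,0,2.5,0,0,0],
  [0.45,0,0,2.5,0,0,0],
])

```text
time_s: 6.78
tcp_pos: [0.5783, -0.3162, 0.2401]
tool_rot: [0.666, 0.746, -0.001, -0.003]
wrist_force: [-0.0, -0.4, 1.3]
opening: 0.552
```

```bash
python3 - <<'E'
from h import *
snap("side","s4.png",(310,180,430,360),3)
E
```

```text
(no output)
```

View pics/s4.png

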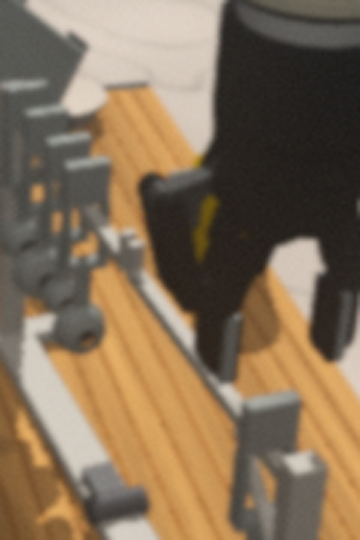

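The first spoon hangs on the storage rail by its far post (block at crop (270,415)). Four are left on the drying rail.

apply_moves([
  [0.45,-0.34,3.3,0.8,0,0,0],
  [0.45,-0.34,3.3,0,0,0,0],
  [0.45,-0.34,3.3,0,0,0,0],
  [0.45,-0.34,3.3,0,0,0,0],
  [0.45,-0.34,3.3,0,0,0,0],
])

```text
time_s: 7.25
tcp_pos: [0.5625, -0.1511, 0.2506]
tool_rot: [0.666, 0.746, 0.0, -0.0]
wrist_force: [0.9, -0.0, -0.2]
opening: 0.548
```

apply_moves([
  [0.45,-0.34,3.3,0,0,0,0],
  [0.45,-0.34,3.3,0,0,0,0],
  [0.45,0,0,0,0,0,0],
  [0.45,0,0,0,0,0,0],
])

```text
time_s: 7.58
tcp_pos: [0.5559, -0.085, 0.2508]
tool_rot: [0.665, 0.747, -0.0, -0.0]
wrist_force: [-0.0, -0.6, 0.4]
opening: 0.547
```

apply_moves([
  [0.45,-0.1,0.2,-2.0,0,0,0],
  [0.45,0,0,-2.0,0,0,0],
  [0.45,0,0,-1.9,0,0,0],
  [0.45,0,0,0,0,0,0],
  [1,0,0,0,0,0,0],
])

```text
time_s: 8.0
tcp_pos: [0.5542, -0.0856, 0.1908]
tool_rot: [0.666, 0.746, -0.001, -0.001]
wrist_force: [0.5, -0.2, -1.1]
opening: 0.424
```

apply_moves([
  [1,0,0,0,0,0,0],
  [1,0,0,0,0,0,0],
  [1,0,0,0,0,0,0],
  [1,0,0,0,0,0,0],
  [1,0,0,0,0,0,0],
])

```text
time_s: 8.42
tcp_pos: [0.5556, -0.0849, 0.1931]
tool_rot: [0.666, 0.746, 0.0, 0.001]
wrist_force: [-0.0, 0.3, -1.6]
opening: 0.316
```

apply_moves([
  [1,0,0,0.8,0,0,0],
  [1,0,0,0.8,0,0,0],
  [1,0,0,0.8,0,0,0],
  [1,0,0,0,0,0,0],
])

```text
time_s: 8.75
tcp_pos: [0.5568, -0.0851, 0.2194]
tool_rot: [0.666, 0.746, 0.001, 0.002]
wrist_force: [0.5, 0.6, -0.3]
opening: 0.31
```

apply_moves([
  [1,0.26,-2.5,0,0,0,0],
  [1,0.26,-2.5,0,0,0,0],
  [1,0.26,-2.5,0,0,0,0],
  [1,0.26,-2.5,0,0,0,0],
  [1,0.26,-2.5,0,0,0,0],
])

```text
time_s: 9.17
tcp_pos: [0.5684, -0.2109, 0.2168]
tool_rot: [0.666, 0.746, 0.0, 0.0]
wrist_force: [-0.6, -0.3, -0.2]
opening: 0.32
```

apply_moves([
  [1,0.26,-2.5,0,0,0,0],
  [1,0.26,-2.5,0,0,0,0],
  [1,0.26,-2.5,0,0,0,0],
  [1,0,0,0,0,0,0],
  [1,0,0,0,0,0,0],
])

```text
time_s: 9.58
tcp_pos: [0.576, -0.2861, 0.2163]
tool_rot: [0.667, 0.745, 0.0, 0.0]
wrist_force: [-0.1, -0.2, 0.3]
opening: 0.315
```

apply_moves([
  [1,0,0,-0.8,0,0,0],
  [1,0,0,-0.8,0,0,0],
  [1,0,0,-0.8,0,0,0],
  [1,0,0,0,0,0,0],
  [1,0,0,0,0,0,0],
])

```text
time_s: 10.0
tcp_pos: [0.576, -0.2837, 0.1926]
tool_rot: [0.666, 0.746, 0.0, 0.0]
wrist_force: [-1.0, 0.9, 4.7]
opening: 0.314
```

apply_moves([
  [0.5,0,0,0,0,0,0],
  [0.45,0,0,0,0,0,0],
  [0.45,0,0,0,0,0,0],
  [0.45,0,0,3.0,0,0,0],
  [0.45,0,0,3.0,0,0,0],
])

```text
time_s: 10.42
tcp_pos: [0.574, -0.2834, 0.249]
tool_rot: [0.666, 0.746, -0.001, -0.004]
wrist_force: [0.4, -0.6, 0.0]
opening: 0.551
```

apply_moves([
  [0.45,-0.34,3.3,0,0,0,0],
  [0.45,-0.34,3.3,0,0,0,0],
  [0.45,-0.34,3.3,0,0,0,0],
  [0.45,-0.34,3.3,0,0,0,0],
  [0.45,-0.34,3.3,0,0,0,0],
])

```text
time_s: 10.83
tcp_pos: [0.5584, -0.1183, 0.2518]
tool_rot: [0.666, 0.746, -0.0, -0.0]
wrist_force: [0.6, 0.1, 0.1]
opening: 0.554
```

apply_moves([
  [0.45,-0.34,3.3,0,0,0,0],
  [0.45,-0.34,3.3,0,0,0,0],
  [0.45,0,0,0,0,0,0],
  [0.45,0,0,0,0,0,0],
])

```text
time_s: 11.17
tcp_pos: [0.5518, -0.0521, 0.252]
tool_rot: [0.665, 0.747, -0.0, -0.0]
wrist_force: [0.6, -1.0, -0.8]
opening: 0.544
```

```bash
python3 - <<'E'
from h import *
snap("side","s5.png",(310,180,430,360),3)
E
```

```text
(no output)
```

View pics/s5.png

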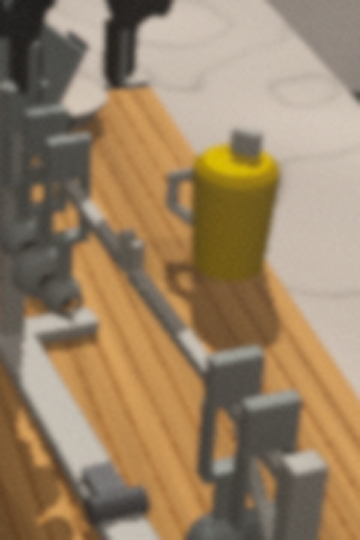

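Two spoons hang on the storage rail (blocks at crop (235,370) and (270,415)) and three remain. Next is C.

apply_moves([
  [0.45,0,0.1,-2.0,0,0,0],
  [0.45,0,0,-2.0,0,0,0],
  [0.45,0,0,-1.9,0,0,0],
  [0.45,0,0,0,0,0,0],
  [1,0,0,0,0,0,0],
])

```text
time_s: 11.63
tcp_pos: [0.5512, -0.0539, 0.1919]
tool_rot: [0.667, 0.745, -0.001, -0.001]
wrist_force: [-0.7, 0.2, -0.0]
opening: 0.421
```

apply_moves([
  [1,0,0,0,0,0,0],
  [1,0,0,0,0,0,0],
  [1,0,0,0,0,0,0],
  [1,0,0,0,0,0,0],
  [1,0,0,0,0,0,0],
])

```text
time_s: 12.05
tcp_pos: [0.5527, -0.0528, 0.1941]
tool_rot: [0.666, 0.746, 0.0, 0.001]
wrist_force: [-0.7, -0.8, -0.5]
opening: 0.315
```

apply_moves([
  [1,0,0,0.8,0,0,0],
  [1,0,0,0.8,0,0,0],
  [1,0,0,0.8,0,0,0],
  [1,0,0,0,0,0,0],
])

```text
time_s: 12.38
tcp_pos: [0.5538, -0.0529, 0.2204]
tool_rot: [0.666, 0.746, 0.001, 0.002]
wrist_force: [-0.1, 0.6, 0.3]
opening: 0.316
```

apply_moves([
  [1,0.26,-2.5,0,0,0,0],
  [1,0.26,-2.5,0,0,0,0],
  [1,0.26,-2.5,0,0,0,0],
  [1,0.26,-2.5,0,0,0,0],
  [1,0.26,-2.5,0,0,0,0],
])

```text
time_s: 12.8
tcp_pos: [0.5654, -0.1788, 0.2178]
tool_rot: [0.666, 0.746, 0.0, 0.0]
wrist_force: [0.4, -0.0, -0.3]
opening: 0.318
```

apply_moves([
  [1,0.26,-2.5,0,0,0,0],
  [1,0.26,-2.5,0,0,0,0],
  [1,0.26,-2.3,0,0,0,0],
  [1,0,0,0,0,0,0],
  [1,0,0,0,0,0,0],
])

```text
time_s: 13.22
tcp_pos: [0.573, -0.2518, 0.2173]
tool_rot: [0.667, 0.745, 0.0, -0.0]
wrist_force: [0.5, 1.1, -0.3]
opening: 0.313
```

apply_moves([
  [1,0,0,-0.8,0,0,0],
  [1,0,0,-0.8,0,0,0],
  [1,0,0,-0.8,0,0,0],
  [1,0,0,0,0,0,0],
  [1,0,0,0,0,0,0],
])

```text
time_s: 13.63
tcp_pos: [0.573, -0.2497, 0.1937]
tool_rot: [0.666, 0.746, 0.0, 0.0]
wrist_force: [-1.1, 0.7, 5.2]
opening: 0.312
```

apply_moves([
  [0.5,0,0,0,0,0,0],
  [0.45,0,0,0,0,0,0],
  [0.45,0,0,0,0,0,0],
  [0.45,0,0,3.0,0,0,0],
  [0.45,0,0,3.0,0,0,0],
])

```text
time_s: 14.05
tcp_pos: [0.5709, -0.2494, 0.2501]
tool_rot: [0.666, 0.746, -0.001, -0.004]
wrist_force: [0.1, -0.9, 0.7]
opening: 0.551
```

apply_moves([
  [0.45,-0.35,3.4,0,0,0,0],
  [0.45,-0.35,3.4,0,0,0,0],
  [0.45,-0.35,3.4,0,0,0,0],
  [0.45,-0.35,3.4,0,0,0,0],
  [0.45,-0.35,3.4,0,0,0,0],
])

```text
time_s: 14.47
tcp_pos: [0.5548, -0.0792, 0.2528]
tool_rot: [0.666, 0.746, -0.0, -0.0]
wrist_force: [0.4, 0.8, 0.6]
opening: 0.55
```

apply_moves([
  [0.45,-0.35,3.4,0,0,0,0],
  [0.45,-0.35,3.3,0,0,0,0],
  [0.45,0,0,0,0,0,0],
  [0.45,0,0,0,0,0,0],
])

```text
time_s: 14.8
tcp_pos: [0.548, -0.012, 0.2529]
tool_rot: [0.665, 0.747, -0.0, -0.0]
wrist_force: [-0.5, -0.3, -0.1]
opening: 0.549
```

```bash
python3 - <<'E'
from h import *
for n in "side",: 
    snapshot(n)
    for t in ["spoon%d_tab"%i for i in range(5)]+["pot_mid","scoop_mid"]: print(t,[(d['conf'],d['extent']) for d in look_for(n,t)][:2])
E
```

```text
spoon0_tab [(0.91, [378.7, 318.2, 24.6, 69.6])]
spoon1_tab [(0.7, [318.6, 233.2, 18.2, 57.9])]
spoon2_tab [(0.69, [385.5, 334.0, 26.7, 80.2]), (0.68, [279.1, 341.4, 25.1, 28.5])]
spoon3_tab [(0.75, [325.4, 247.7, 15.5, 63.2])]
spoon4_tab [(0.87, [394.2, 350.9, 32.9, 78.8]), (0.63, [289.1, 226.4, 100.9, 93.1])]
pot_mid [(0.75, [271.6, 305.4, 23.3, 24.7]), (0.59, [287.2, 225.2, 102.0, 90.5])]
scoop_mid [(0.64, [278.2, 341.9, 22.1, 31.6])]
```

apply_moves([
  [0.45,0,0,-2.0,0,0,0],
  [0.45,0,0,-2.0,0,0,0],
  [0.45,0,0,-2.0,0,0,0],
  [0.45,0,0,0,0,0,0],
  [1,0,0,0,0,0,0],
])

```text
time_s: 15.62
tcp_pos: [0.5475, -0.0141, 0.1921]
tool_rot: [0.666, 0.746, -0.001, -0.001]
wrist_force: [0.6, -0.1, -0.2]
opening: 0.426
```

apply_moves([
  [1,0,0,0,0,0,0],
  [1,0,0,0,0,0,0],
  [1,0,0,0,0,0,0],
  [1,0,0,0,0,0,0],
  [1,0,0,0,0,0,0],
])

```text
time_s: 16.03
tcp_pos: [0.549, -0.0138, 0.1941]
tool_rot: [0.666, 0.746, 0.0, 0.001]
wrist_force: [-0.5, 0.3, 0.1]
opening: 0.316
```

apply_moves([
  [1,0,0,0.8,0,0,0],
  [1,0,0,0.8,0,0,0],
  [1,0,0,0.8,0,0,0],
  [1,0,0,0,0,0,0],
])

```text
time_s: 16.37
tcp_pos: [0.5501, -0.0138, 0.2203]
tool_rot: [0.666, 0.746, 0.001, 0.002]
wrist_force: [1.3, -1.0, -0.8]
opening: 0.315
```

apply_moves([
  [1,0.26,-2.5,0,0,0,0],
  [1,0.26,-2.5,0,0,0,0],
  [1,0.26,-2.5,0,0,0,0],
  [1,0.26,-2.5,0,0,0,0],
  [1,0.26,-2.5,0,0,0,0],
])

```text
time_s: 16.78
tcp_pos: [0.5617, -0.1399, 0.2178]
tool_rot: [0.666, 0.746, 0.0, 0.0]
wrist_force: [0.7, -0.2, -0.8]
opening: 0.313
```

apply_moves([
  [1,0.26,-2.5,0,0,0,0],
  [1,0.26,-2.5,0,0,0,0],
  [1,0.26,-2.6,0,0,0,0],
  [1,0,0,0,0,0,0],
  [1,0,0,0,0,0,0],
])

```text
time_s: 17.2
tcp_pos: [0.5693, -0.2161, 0.2174]
tool_rot: [0.667, 0.745, 0.0, 0.0]
wrist_force: [0.0, 0.1, -0.4]
opening: 0.314
```

apply_moves([
  [1,0,0,-0.8,0,0,0],
  [1,0,0,-0.8,0,0,0],
  [1,0,0,-0.8,0,0,0],
  [1,0,0,0,0,0,0],
  [1,0,0,0,0,0,0],
])

```text
time_s: 17.62
tcp_pos: [0.5689, -0.2137, 0.1935]
tool_rot: [0.666, 0.746, -0.0, -0.0]
wrist_force: [-2.1, -0.3, 5.8]
opening: 0.315
```

apply_moves([
  [0.5,0,0,0,0,0,0],
  [0.45,0,0,0,0,0,0],
  [0.45,0,0,0,0,0,0],
  [0.45,0,0,3.0,0,0,0],
  [0.45,0,0,3.0,0,0,0],
])

```text
time_s: 18.03
tcp_pos: [0.5672, -0.2135, 0.2502]
tool_rot: [0.666, 0.746, -0.001, -0.003]
wrist_force: [0.3, -0.1, 0.0]
opening: 0.554
```

apply_moves([
  [0.45,-0.35,3.4,0,0,0,0],
  [0.45,-0.35,3.4,0,0,0,0],
  [0.45,-0.35,3.4,0,0,0,0],
  [0.45,-0.35,3.4,0,0,0,0],
  [0.45,-0.35,3.4,0,0,0,0],
])

```text
time_s: 18.45
tcp_pos: [0.5512, -0.0432, 0.2529]
tool_rot: [0.666, 0.746, -0.0, -0.0]
wrist_force: [0.9, 0.7, -0.2]
opening: 0.55
```

apply_moves([
  [0.45,-0.35,3.4,0,0,0,0],
  [0.45,-0.35,3.4,0,0,0,0],
  [0.45,0,0,0,0,0,0],
  [0.45,0,0,0,0,0,0],
])

```text
time_s: 18.78
tcp_pos: [0.5444, 0.025, 0.2529]
tool_rot: [0.665, 0.747, -0.0, -0.0]
wrist_force: [0.6, -0.9, 0.1]
opening: 0.549
```

```bash
python3 - <<'E'
from h import *
for n in "side",: 
    snapshot(n)
    for t in ["spoon%d_tab"%i for i in range(5)]+["pot_mid","scoop_mid"]: print(t,[(d['conf'],d['extent']) for d in look_for(n,t)][:2])
E
```

```text
spoon0_tab [(0.73, [379.2, 320.4, 24.2, 66.9]), (0.35, [313.2, 203.8, 57.1, 57.3])]
spoon1_tab [(0.79, [316.8, 235.1, 12.9, 58.1])]
spoon2_tab [(0.92, [385.2, 334.1, 31.6, 75.7]), (0.56, [312.6, 202.2, 56.5, 58.8])]
spoon3_tab [(0.83, [368.3, 307.8, 23.8, 75.4]), (0.53, [319.5, 236.1, 13.2, 56.5])]
spoon4_tab [(0.97, [395.1, 351.3, 30.9, 81.6])]
pot_mid [(0.75, [272.9, 304.9, 25.9, 24.3]), (0.65, [337.9, 214.1, 18.4, 17.0])]
scoop_mid [(0.81, [277.9, 341.5, 24.4, 32.3]), (0.44, [332.4, 221.6, 9.1, 9.2])]
```

apply_moves([
  [0.45,0,-0.1,-2.0,0,0,0],
  [0.45,0,0,-2.0,0,0,0],
  [0.45,0,0,-2.0,0,0,0],
  [0.45,0,0,0,0,0,0],
  [1,0,0,0,0,0,0],
])

```text
time_s: 19.6
tcp_pos: [0.5438, 0.0218, 0.1921]
tool_rot: [0.666, 0.746, -0.001, -0.001]
wrist_force: [-0.5, -0.5, -0.1]
opening: 0.421
```

apply_moves([
  [1,0,0,0,0,0,0],
  [1,0,0,0,0,0,0],
  [1,0,0,0,0,0,0],
  [1,0,0,0,0,0,0],
  [1,0,0,0,0,0,0],
])

```text
time_s: 20.02
tcp_pos: [0.5453, 0.0223, 0.1941]
tool_rot: [0.666, 0.746, 0.0, 0.001]
wrist_force: [0.0, -0.3, -0.8]
opening: 0.314
```

apply_moves([
  [1,0,0,0.8,0,0,0],
  [1,0,0,0.8,0,0,0],
  [1,0,0,0.8,0,0,0],
  [1,0,0,0,0,0,0],
])

```text
time_s: 20.35
tcp_pos: [0.5465, 0.0223, 0.2203]
tool_rot: [0.666, 0.746, 0.002, 0.002]
wrist_force: [0.3, -1.1, 0.4]
opening: 0.313
```

apply_moves([
  [1,0.26,-2.5,0,0,0,0],
  [1,0.26,-2.5,0,0,0,0],
  [1,0.26,-2.5,0,0,0,0],
  [1,0.26,-2.5,0,0,0,0],
  [1,0.26,-2.5,0,0,0,0],
])

```text
time_s: 20.77
tcp_pos: [0.558, -0.1038, 0.2177]
tool_rot: [0.666, 0.746, 0.0, 0.0]
wrist_force: [-0.4, 0.5, -2.0]
opening: 0.315
```

apply_moves([
  [1,0.26,-2.5,0,0,0,0],
  [1,0.26,-2.5,0,0,0,0],
  [1,0.26,-2.9,0,0,0,0],
  [1,0,0,0,0,0,0],
  [1,0,0,0,0,0,0],
])

```text
time_s: 21.18
tcp_pos: [0.5657, -0.1832, 0.2175]
tool_rot: [0.667, 0.745, 0.0, 0.0]
wrist_force: [0.3, 0.2, -0.6]
opening: 0.315
```

apply_moves([
  [1,0,0,-0.8,0,0,0],
  [1,0,0,-0.8,0,0,0],
  [1,0,0,-0.8,0,0,0],
  [1,0,0,0,0,0,0],
  [1,0,0,0,0,0,0],
])

```text
time_s: 21.6
tcp_pos: [0.5653, -0.1807, 0.1936]
tool_rot: [0.665, 0.746, -0.0, -0.0]
wrist_force: [-3.6, 0.3, 5.1]
opening: 0.315
```

apply_moves([
  [0.5,0,0,0,0,0,0],
  [0.45,0,0,0,0,0,0],
  [0.45,0,0,0,0,0,0],
  [0.45,0,0,3.0,0,0,0],
  [0.45,0,0,3.0,0,0,0],
])

```text
time_s: 22.02
tcp_pos: [0.5635, -0.1806, 0.2503]
tool_rot: [0.666, 0.746, -0.001, -0.003]
wrist_force: [1.5, -0.4, 0.3]
opening: 0.55
```

apply_moves([
  [0.2,-1.5,3.3,0,0,0,0],
  [0,-1.5,3.3,0,0,0,0],
  [0,-1.5,3.3,0,0,0,0],
  [0,-1.5,3.3,0,0,0,0],
  [0,-1.5,3.3,0,0,0,0],
])

```text
time_s: 22.43
tcp_pos: [0.4895, -0.0153, 0.2528]
tool_rot: [0.666, 0.746, -0.0, -0.0]
wrist_force: [0.5, -0.1, -0.2]
opening: 1.0
```

```bash
python3 - <<'E'
from h import *
im=snapshot("side")[:,:,::-1];tp=snapshot("top")[:,:,::-1]
a=cv2.resize(im[180:380,250:430],(396,440));b=cv2.resize(tp[200:320,130:330],(400,240));c=cv2.resize(tp[200:320,300:500],(400,200+40))
o=np.zeros((480,800,3),np.uint8);o[:440,:396]=a;o[:240,400:]=b;o[240:,400:]=c
cv2.imwrite("pics/m6.png",o)
for n in "side","top": 
    for t in ["pot_mid","scoop_mid"]: print(t,[(d['conf'],d['extent']) for d in look_for(n,t)][:2])
E
```

```text
pot_mid [(0.73, [289.4, 222.3, 97.7, 104.7]), (0.71, [272.6, 305.4, 26.4, 22.9])]
scoop_mid [(0.75, [279.9, 340.4, 22.8, 28.0]), (0.54, [378.4, 318.1, 25.9, 67.4])]
pot_mid [(0.55, [320.4, 288.4, 19.2, 18.0]), (0.16, [423.9, 227.9, 20.9, 24.0])]
scoop_mid [(0.71, [375.6, 292.0, 32.1, 14.2])]
```

View pics/m6.png

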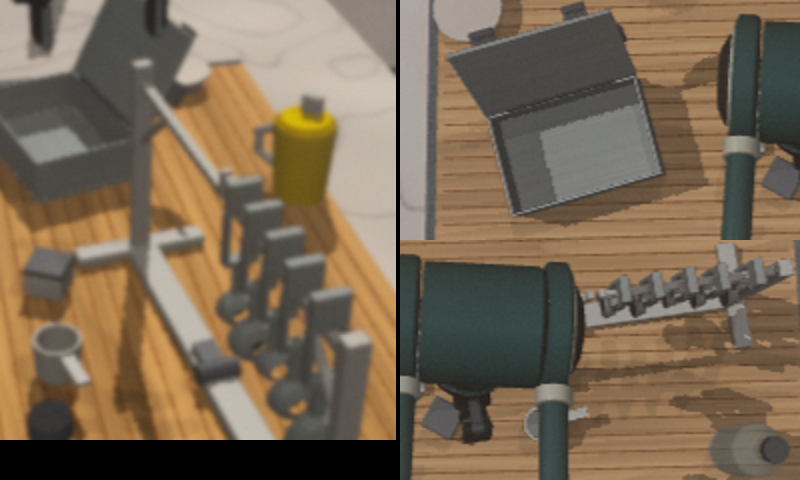

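All five spoons hang on the storage rail and the drying rail is empty. Pot and scoop have not moved. Now I'll measure the pot's yaw.

```bash
python3 - <<'E'
from h import *
im=cv2.imread("pics/top0.png"); hsv=cv2.cvtColor(im,cv2.COLOR_BGR2HSV)
def seg(box,cond,z):
    x0,y0,x1,y1=box; m=cond(hsv[y0:y1,x0:x1]).astype(np.uint8)
    n,l,s,c=cv2.connectedComponentsWithStats(m); i=1+np.argmax(s[1:,4]); print("area",s[i])
    pts=np.argwhere(l==i)[:,::-1]+[x0,y0]
    W=np.array([at("top",u,v,z)[:2] for u,v in pts])*1000
    return cv2.minAreaRect(W.astype(np.float32)),W.mean(0)
print("pot",seg((305,275,340,305),lambda h:(h[...,1]<60)&(h[...,2]>40),.035))
print("scoop",seg((355,275,400,308),lambda h:(h[...,1]<50)&(h[...,2]>90),.039))
cv2.imwrite("pics/p.png",np.hstack([cv2.resize(im[270:315,300:345],(400,400)),cv2.resize(im[270:315,355:400],(400,400))]))
E
```

```text
area [  6   3  21  22 273]
pot (((444.7552490234375, 8.626609802246094), (37.90678405761719, 37.88862991333008), 61.83988952636719), array([444.72068279,   8.68940179]))
area [  7   8  32  18 291]
scoop (((434.2087707519531, -123.14901733398438), (72.75768280029297, 39.739139556884766), 87.81410217285156), array([ 436.64707885, -115.16398968]))
```

View pics/p.png

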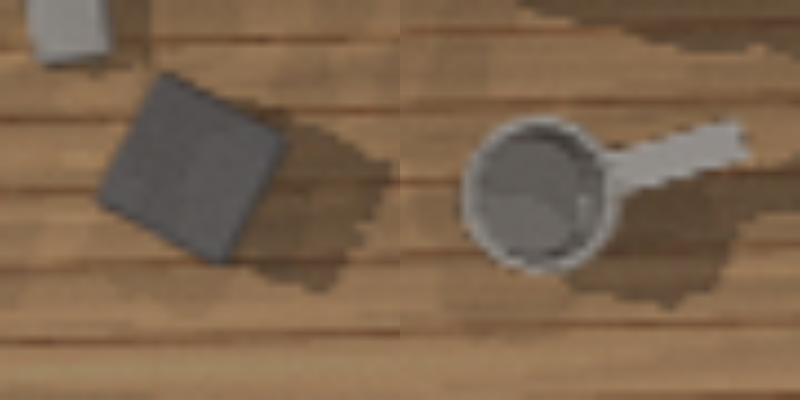

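apply_moves([
  [0.25,-0.9,0.5,-2,0,0,-0.12],
  [0.25,-0.9,0.5,-2,0,0,-0.12],
  [0.25,-0.9,0.5,-2,0,0,-0.12],
  [0.25,-0.9,0.5,-2,0,0,-0.12],
  [0.25,-0.8,0.4,-2,0,0,-0.12],
], force=40)

```text
time_s: 23.15
tcp_pos: [0.4467, 0.0063, 0.1523]
tool_rot: [0.859, 0.512, -0.0, 0.0]
wrist_force: [-0.0, -0.1, 0.8]
opening: 0.749
```

apply_moves([
  [0.25,0,0,-3,0,0,0],
  [0.25,0,0,-3,0,0,0],
  [0.25,0,0,-3,0,0,0],
  [0.25,0,0,0,0,0,0],
])

```text
time_s: 23.48
tcp_pos: [0.4416, 0.0063, 0.0576]
tool_rot: [0.857, 0.515, -0.005, -0.003]
wrist_force: [-1.9, 0.9, 0.3]
opening: 0.749
```

```bash
python3 - <<'E'
from h import *
s=state();print(s['tcp_pos'],R.from_quat(s['tool_rot']).as_matrix()[:,1],s['joint_pos'].round(2))
snap("side","s7.png",(210,230,350,370),4)
E
```

```text
[0.44164871 0.00632573 0.05756201] [ 0.88279779 -0.46964097 -0.01026751] [-0.04  0.01  2.24 -0.    0.9   0.45]
```

View pics/s7.png

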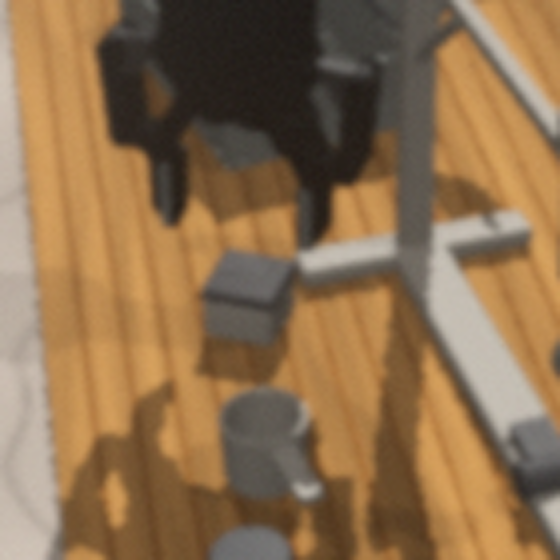

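The fingers straddle the pot's two free faces, clear of the rack's foot. Going down.

apply_moves([
  [0.25,0.3,0.2,0,0,0,0],
  [0.25,0,0,-2.2,0,0,0],
  [0.25,0,0,-2.1,0,0,0],
  [0.25,0,0,0,0,0,0],
])

```text
time_s: 23.87
tcp_pos: [0.4495, 0.009, 0.0197]
tool_rot: [0.857, 0.515, -0.001, -0.0]
wrist_force: [-1.6, -0.2, -0.2]
opening: 0.751
```

apply_moves([
  [0.9,0,0,0,0,0,0],
  [0.9,0,0,0,0,0,0],
  [0.9,0,0,0,0,0,0],
  [0.9,0,0,0,0,0,0],
  [0.9,0,0,0,0,0,0],
])

```text
time_s: 24.28
tcp_pos: [0.452, 0.0091, 0.0226]
tool_rot: [0.857, 0.516, 0.002, 0.001]
wrist_force: [0.8, 0.6, 6.2]
opening: 0.451
```

apply_moves([
  [0.9,0,0,1,0,0,0],
  [0.9,0,0,2,0,0,0],
  [0.9,0,0,3,0,0,0],
  [0.9,0,0,3,0,0,0],
  [0.9,0,0,0,0,0,0],
])

```text
time_s: 24.7
tcp_pos: [0.4544, 0.0091, 0.1172]
tool_rot: [0.857, 0.516, 0.005, 0.003]
wrist_force: [1.7, -0.7, -0.0]
opening: 0.453
```

apply_moves([
  [0.9,0.1,3.5,0,0,0,0.09],
  [0.9,0.1,3.5,0,0,0,0.09],
  [0.9,0.1,3.5,0,0,0,0.09],
  [0.9,0.1,3.5,0,0,0,0.09],
  [0.9,0.1,3.5,0,0,0,0.09],
])

```text
time_s: 25.12
tcp_pos: [0.4543, 0.1857, 0.1108]
tool_rot: [0.719, 0.695, 0.0, 0.0]
wrist_force: [0.3, -0.8, -0.4]
opening: 0.453
```

apply_moves([
  [0.9,0.1,3.5,0,0,0,0.1],
  [0.9,0.1,3.5,0,0,0,0.1],
  [0.9,0.1,3.4,0,0,0,0.1],
  [0.9,0,0,0,0,0,0],
  [0.9,0,0,0,0,0,0],
])

```text
time_s: 25.53
tcp_pos: [0.4573, 0.2899, 0.1106]
tool_rot: [0.607, 0.795, 0.0, 0.0]
wrist_force: [-0.6, -0.3, -1.2]
opening: 0.454
```

```bash
python3 - <<'E'
from h import *
s=state();print(s['tcp_pos'],R.from_quat(s['tool_rot']).as_matrix()[:,1],s['opening'])
snap("side","s8.png",(210,140,370,260),4)
E
```

```text
[0.45730556 0.28987253 0.11057886] [9.64898491e-01 2.62622994e-01 2.57015603e-04] 0.4536071368410357
```

View pics/s8.png

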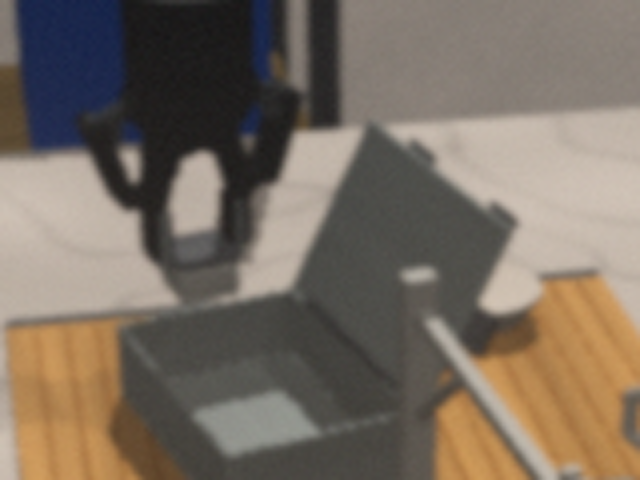

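The pot is held at the fingertips above the tin's left half. Lowering it.

apply_moves([
  [0.9,0.8,0,-2,0,0,0],
  [0.9,0,0,-2,0,0,0],
  [0.9,0,0,-2,0,0,0],
  [0.9,0,0,-1.5,0,0,0],
  [0.9,0,0,0,0,0,0],
])

```text
time_s: 26.0
tcp_pos: [0.4625, 0.2849, 0.0317]
tool_rot: [0.609, 0.793, -0.004, -0.001]
wrist_force: [-0.1, -0.5, -1.7]
opening: 0.456
```

apply_moves([
  [0.9,0,0,-0.6,0,0,0],
  [0.9,0,0,0,0,0,0],
])

```text
time_s: 26.17
tcp_pos: [0.4656, 0.2873, 0.0292]
tool_rot: [0.609, 0.793, -0.0, -0.0]
wrist_force: [0.1, 0.3, -1.5]
opening: 0.455
```

apply_moves([
  [0.9,0,0,-0.3,0,0,0],
  [0.9,0,0,0,0,0,0],
  [0.4,0,0,0,0,0,0],
  [0.4,0,0,0,0,0,0],
  [0.4,0,0,0,0,0,0],
])

```text
time_s: 26.58
tcp_pos: [0.4661, 0.2886, 0.027]
tool_rot: [0.608, 0.794, 0.001, 0.0]
wrist_force: [-0.7, -0.1, 0.1]
opening: 0.604
```

apply_moves([
  [0.4,0,0,3,0,0,0],
  [0.4,0,0,4,0,0,0],
  [0.3,0,0,4,0,0,0],
  [0.3,0,-3.5,2,0,0,0],
  [0.3,0,-3.5,0,0,0,0],
])

```text
time_s: 27.0
tcp_pos: [0.4702, 0.2208, 0.1637]
tool_rot: [0.607, 0.795, 0.006, 0.003]
wrist_force: [1.0, 1.1, -0.6]
opening: 0.7
```

apply_moves([
  [0.25,0,-3.8,0,0,0,-0.04],
  [0.25,0,-3.8,0,0,0,-0.04],
  [0.25,-0.2,-3.8,0,0,0,0],
  [0.25,-0.2,-3.8,0,0,0,0],
  [0.25,-0.2,-3.8,0,0,0,0],
])

```text
time_s: 27.42
tcp_pos: [0.4594, 0.0267, 0.1569]
tool_rot: [0.639, 0.769, 0.0, 0.001]
wrist_force: [0.7, -0.9, -0.2]
opening: 0.752
```

```bash
python3 - <<'E'
from h import *
s=state();print(s['tcp_pos'],R.from_quat(s['tool_rot']).as_matrix()[:,1],s['opening'])
a=snapshot("top")[:,:,::-1];b=snapshot("side")[:,:,::-1]
for n in "side","top": 
    for t in ["pot_mid","scoop_mid"]: print(t,[(d['conf'],d['extent']) for d in look_for(n,t)][:2])
cv2.imwrite("pics/m9.png",np.hstack([cv2.resize(a[200:320,130:400],(540,240)),cv2.resize(b[180:300,230:350],(240,240))]))
E
```

```text
[0.45937293 0.0267255  0.15685696] [0.98316788 0.18269979 0.0013036 ] 0.7516256033272507
pot_mid [(0.72, [385.3, 333.1, 28.6, 77.9]), (0.49, [268.2, 239.8, 9.6, 14.9])]
scoop_mid [(0.96, [279.1, 342.8, 25.0, 30.7])]
pot_mid [(0.83, [206.4, 282.1, 17.9, 16.1])]
scoop_mid [(0.74, [375.4, 292.7, 34.1, 17.4])]
```

View pics/m9.png

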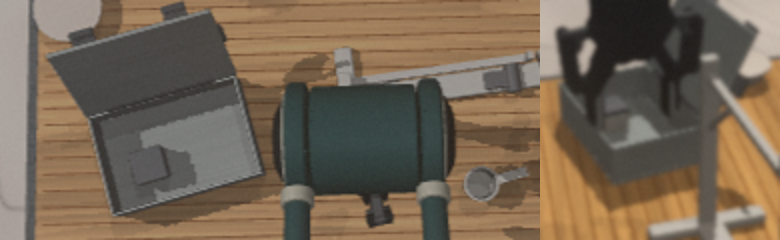

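The pot lies in the tin's left half (top view, crop (150,163)). Now the scoop, which has not moved.

apply_moves([
  [0.25,-0.6,-3.4,-1,0,0,0],
  [0.25,-0.6,-3.4,-1,0,0,0],
  [0.25,-0.6,-3.4,-1,0,0,0],
  [0.25,-0.6,-3.3,-1,0,0,0],
  [0.25,0,0,0,0,0,0],
])

```text
time_s: 28.13
tcp_pos: [0.434, -0.1091, 0.1145]
tool_rot: [0.64, 0.768, -0.001, -0.001]
wrist_force: [-0.9, -0.0, -0.1]
opening: 0.751
```

apply_moves([
  [0.25,0,0,-2,0,0,0],
  [0.25,0,0,-2,0,0,0],
  [0.25,0,0,-1,0,0,0],
  [0.25,0,0,0,0,0,0],
  [0.25,0,0,0,0,0,0],
])

```text
time_s: 28.55
tcp_pos: [0.4355, -0.1055, 0.066]
tool_rot: [0.639, 0.769, -0.0, -0.001]
wrist_force: [-0.9, -0.2, 0.7]
opening: 0.748
```

```bash
python3 - <<'E'
from h import *
print(at("top",370.5,291.5,.039),at("top",392.8,285.3,.039),at("side",210+265/4-.4,230+415/4-.4,.039))
snapshot("side"); print(look_for("side","scoop_mid"))
E
```

```text
[ 0.4347952  -0.10670308  0.039     ] [ 0.44788426 -0.1596014   0.039     ] [ 0.43486042 -0.10709439  0.039     ]
[{'extent': [277.4, 340.8, 22.8, 30.4], 'conf': 0.76}]
```

apply_moves([
  [0.25,0,-0.1,-1.8,0,0,0.05],
  [0.25,0,0,-1.7,0,0,0],
  [0.25,0,0,-1.6,0,0,0],
  [0.25,0,0,0,0,0,0],
  [0.25,0,0,0,0,0,0],
])

```text
time_s: 29.07
tcp_pos: [0.4357, -0.1075, 0.0157]
tool_rot: [0.62, 0.785, -0.0, -0.0]
wrist_force: [0.2, -0.5, 0.7]
opening: 0.749
```

apply_moves([
  [0.9,0,0,0,0,0,0],
  [0.9,0,0,0,0,0,0],
  [0.9,0,0,0,0,0,0],
  [0.9,0,0,0,0,0,0],
  [0.9,0,0,0,0,0,0],
])

```text
time_s: 29.48
tcp_pos: [0.437, -0.1081, 0.0172]
tool_rot: [0.62, 0.785, 0.001, 0.001]
wrist_force: [-1.8, 0.6, 5.3]
opening: 0.472
```

apply_moves([
  [0.9,0,0,1,0,0,0],
  [0.9,0,0,2,0,0,0],
  [0.9,0,0,3,0,0,0],
  [0.9,0,0,3,0,0,0],
  [0.9,0,0,0,0,0,0],
])

```text
time_s: 29.9
tcp_pos: [0.4407, -0.1093, 0.1127]
tool_rot: [0.62, 0.785, 0.002, 0.006]
wrist_force: [2.0, -0.9, 0.1]
opening: 0.47
```

apply_moves([
  [0.9,0.5,3.5,0,0,0,0],
  [0.9,0.5,3.5,0,0,0,0],
  [0.9,0.5,3.5,0,0,0,0],
  [0.9,0.5,3.5,0,0,0,0],
  [0.9,0.5,3.5,0,0,0,0],
])

```text
time_s: 30.32
tcp_pos: [0.4609, 0.0688, 0.1063]
tool_rot: [0.62, 0.784, 0.001, 0.001]
wrist_force: [0.0, 0.1, -0.2]
opening: 0.472
```

apply_moves([
  [0.9,0.5,3.5,0,0,0,0],
  [0.9,0.5,3.5,0,0,0,0],
  [0.9,0.5,3.5,0,0,0,0],
  [0.9,0.5,3.5,0,0,0,0.02],
  [0.9,0.5,2.0,0,0,0,0],
])

```text
time_s: 30.73
tcp_pos: [0.486, 0.2308, 0.1064]
tool_rot: [0.611, 0.791, 0.001, 0.0]
wrist_force: [0.3, -0.6, 0.1]
opening: 0.473
```

apply_moves([
  [0.9,0,0,0,0,0,0],
  [0.9,0,0,0,0,0,0],
])

```text
time_s: 30.9
tcp_pos: [0.4857, 0.2283, 0.1058]
tool_rot: [0.611, 0.791, 0.0, 0.0]
wrist_force: [0.9, -0.7, -0.6]
opening: 0.474
```

Now lower (bottom = TCP − 0.012, floor at 0.008, so TCP to about 0.021).

apply_moves([
  [0.9,0.6,-0.1,-2,0,0,0],
  [0.9,0,0,-2,0,0,0],
  [0.9,0,0,-2,0,0,0],
  [0.9,0,0,-1.5,0,0,0],
  [0.9,0,0,0,0,0,0],
])

```text
time_s: 31.32
tcp_pos: [0.4883, 0.2234, 0.027]
tool_rot: [0.613, 0.79, -0.003, -0.002]
wrist_force: [-0.7, -0.6, -0.4]
opening: 0.474
```

apply_moves([
  [0.9,0,0,-0.5,0,0,0],
  [0.9,0,0,-0.3,0,0,0],
  [0.9,0,0,0,0,0,0],
  [0.9,0,0,0,0,0,0],
])

```text
time_s: 31.65
tcp_pos: [0.4923, 0.2262, 0.0233]
tool_rot: [0.612, 0.791, 0.001, 0.0]
wrist_force: [0.3, 0.3, -0.8]
opening: 0.471
```

apply_moves([
  [0.9,0,0,-0.2,0,0,0],
  [0.9,0,0,0,0,0,0],
  [0.4,0,0,0,0,0,0],
  [0.4,0,0,0,0,0,0],
  [0.4,0,0,0,0,0,0],
])

```text
time_s: 32.07
tcp_pos: [0.4918, 0.2264, 0.0205]
tool_rot: [0.612, 0.791, 0.0, 0.0]
wrist_force: [0.6, 0.0, 0.5]
opening: 0.603
```

apply_moves([
  [0.4,0,0,3,0,0,0],
  [0.4,0,0,4,0,0,0],
  [0.4,0,0,4,0,0,0],
  [0.4,0,0,4,0,0,0],
  [0.4,0,0,4,0,0,0],
])

```text
time_s: 32.48
tcp_pos: [0.4912, 0.2261, 0.2122]
tool_rot: [0.612, 0.791, -0.0, -0.0]
wrist_force: [1.3, 0.1, -0.4]
opening: 0.598
```

apply_moves([
  [0.8,0,0,4,0,0,0],
  [1,-2,-4,1,0,0,0],
  [1,-2,-4,0,0,0,0],
  [1,-2,-4,0,0,0,0],
  [1,0,-4,0,0,0,0],
])

```text
time_s: 32.9
tcp_pos: [0.4334, 0.0748, 0.2598]
tool_rot: [0.611, 0.791, 0.0, -0.0]
wrist_force: [0.6, -0.4, -0.3]
opening: -0.002
```

```bash
python3 - <<'E'
from h import *
s=state();print(s['tcp_pos'],s['opening'])
a=snapshot("top")[:,:,::-1];b=snapshot("side")[:,:,::-1]
for n in "side","top": 
    for t in ["pot_mid","scoop_mid","lid"]: print(t,[(d['conf'],d['extent']) for d in look_for(n,t)][:2])
cv2.imwrite("pics/m10.png",np.hstack([cv2.resize(a[190:320,130:280],(450,390)),cv2.resize(b[170:300,230:350],(360,390))])[:,:800])
E
```

```text
[0.43337895 0.0748183  0.25984712] -0.0019900106892822267
pot_mid [(0.6, [263.4, 236.3, 19.5, 15.8]), (0.34, [277.5, 244.0, 15.3, 14.4])]
scoop_mid [(0.79, [278.6, 245.0, 14.9, 16.2]), (0.7, [289.4, 222.4, 102.7, 102.5])]
lid [(0.81, [311.1, 202.2, 59.1, 61.4])]
pot_mid [(0.77, [205.8, 284.0, 22.6, 21.3])]
scoop_mid []
lid [(0.78, [201.1, 230.3, 93.9, 54.6]), (0.42, [217.8, 205.8, 11.5, 7.4])]
```

View pics/m10.png

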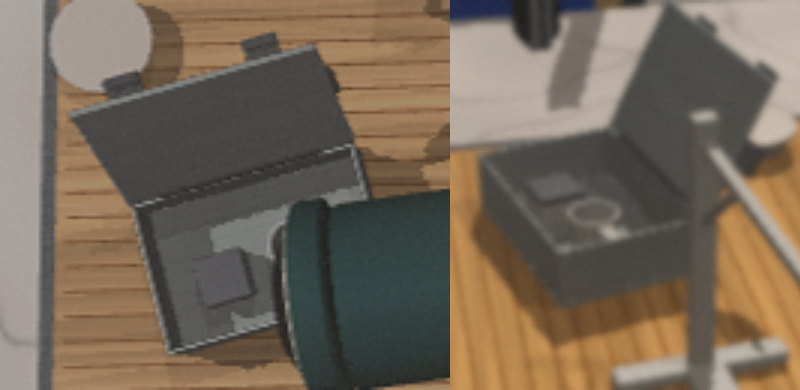

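Pot and scoop both stand in the tin. Next I go behind the cover with the gripper shut.

apply_moves([
  [1,2.7,2.7,0,0,0,0],
  [1,2.7,2.7,0,0,0,0],
  [1,2.7,2.7,0,0,0,0],
  [1,2.7,2.7,0,0,0,0],
  [1,2.7,2.7,0,0,0,0],
])

```text
time_s: 33.72
tcp_pos: [0.572, 0.2136, 0.2587]
tool_rot: [0.611, 0.791, -0.0, -0.0]
wrist_force: [0.2, -0.9, 0.4]
opening: -0.0
```

apply_moves([
  [1,2.7,2.7,0,0,0,0],
  [1,2.7,2.7,0,0,0,0],
  [1,2.7,2.7,0,0,0,0],
  [1,0,0,0,0,0,0],
  [1,0,0,0,0,0,0],
])

```text
time_s: 34.13
tcp_pos: [0.6521, 0.2945, 0.2563]
tool_rot: [0.611, 0.792, -0.002, -0.001]
wrist_force: [-0.7, 0.4, -0.0]
opening: 0.001
```

apply_moves([
  [1,0,-0.3,-3,0,0,0],
  [1,0,0,-3,0,0,0],
  [1,0,0,-3,0,0,0],
  [1,0,0,-3,0,0,0],
  [1,0,0,0,0,0,0],
])

```text
time_s: 34.55
tcp_pos: [0.6462, 0.2864, 0.1314]
tool_rot: [0.612, 0.791, -0.006, -0.003]
wrist_force: [-1.7, -0.4, -1.5]
opening: -0.0
```

apply_moves([
  [1,-1.94,-0.5,0,0,0,0],
  [1,-0.97,-0.25,0,0,0,0],
  [1,-0.97,-0.25,0,0,0,0],
  [1,-0.97,-0.25,0,0,0,0],
  [1,-0.97,-0.25,0,0,0,0],
])

```text
time_s: 34.97
tcp_pos: [0.5949, 0.2739, 0.1424]
tool_rot: [0.612, 0.791, 0.002, 0.001]
wrist_force: [1.6, 1.6, 2.2]
opening: -0.001
```

apply_moves([
  [1,-1.5,-0.37,-0.2,0,0,0],
  [1,-1.5,-0.37,-0.2,0,0,0],
  [1,-1.5,-0.37,0,0,0,0],
  [1,-1.5,-0.37,0,0,0,0],
  [1,-1.5,-0.37,0,0,0,0],
])

```text
time_s: 35.38
tcp_pos: [0.518, 0.2546, 0.1362]
tool_rot: [0.612, 0.791, 0.0, 0.0]
wrist_force: [0.9, 0.1, 0.4]
opening: 0.002
```

apply_moves([
  [1,-1.4,-0.35,-0.2,0,0,0],
  [1,-1.0,-0.25,-0.8,0,0,0],
  [1,-1.0,-0.25,-1.0,0,0,0],
  [1,-0.8,-0.2,-1.2,0,0,0],
  [1,-0.5,-0.12,-1.2,0,0,0],
])

```text
time_s: 35.8
tcp_pos: [0.4705, 0.2428, 0.0916]
tool_rot: [0.612, 0.791, -0.0, -0.0]
wrist_force: [-0.6, -0.9, 1.4]
opening: 0.001
```

```bash
python3 - <<'E'
from h import *
snap("side","s11.png",(220,150,360,270),4)
E
```

```text
(no output)
```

View pics/s11.png

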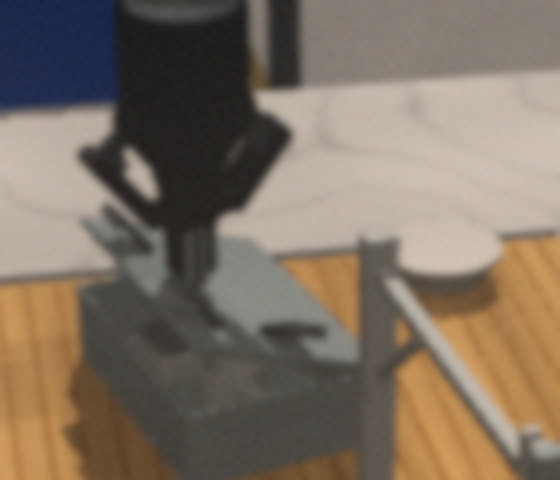

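The cover is nearly shut, with the finger pressing on its middle between the tabs. I keep pushing down.

apply_moves([
  [1,-0.3,-0.08,-1.0,0,0,0],
  [1,-0.1,0,-1.0,0,0,0],
  [1,0,0,-0.6,0,0,0],
  [1,0,0,0,0,0,0],
])

```text
time_s: 36.18
tcp_pos: [0.4669, 0.2419, 0.0635]
tool_rot: [0.612, 0.791, -0.001, -0.001]
wrist_force: [0.1, -0.3, -0.4]
opening: 0.003
```

apply_moves([
  [1,0,0,-0.3,0,0,0],
  [1,0,0,-0.2,0,0,0],
  [1,0,0,0,0,0,0],
])

```text
time_s: 36.43
tcp_pos: [0.4687, 0.2426, 0.061]
tool_rot: [0.612, 0.791, 0.0, 0.0]
wrist_force: [-0.6, 0.3, 1.9]
opening: -0.003
```

apply_moves([
  [1,0,0,-0.2,0,0,0],
  [1,0,0,-0.2,0,0,0],
  [1,0,0,0,0,0,0],
  [1,0,0,0,0,0,0],
])

```text
time_s: 36.77
tcp_pos: [0.4689, 0.2427, 0.0606]
tool_rot: [0.612, 0.791, 0.0, 0.0]
wrist_force: [-10.7, -5.9, 28.1]
opening: -0.001
```

The cover is shut: it stops dead at z 0.0606 with 28 N. I lift off and check the tabs.

apply_moves([
  [1,0,0,2,0,0,0],
  [1,0,0,4,0,0,0],
  [1,0,-2,3,0,0,0],
  [1,0,-4,2,0,0,0],
  [1,0,-4,0,0,0,0],
])

```text
time_s: 37.18
tcp_pos: [0.4723, 0.1462, 0.1712]
tool_rot: [0.611, 0.792, 0.005, 0.004]
wrist_force: [2.0, -0.6, 0.3]
opening: -0.001
```

apply_moves([
  [1,0,-4,0,0,0,0],
  [1,0,-4,0,0,0,0],
  [1,0,-4,0,0,0,0],
  [1,0,-4,0,0,0,0],
  [1,0,-4,0,0,0,0],
])

```text
time_s: 37.6
tcp_pos: [0.4681, -0.0569, 0.1656]
tool_rot: [0.612, 0.791, 0.0, 0.001]
wrist_force: [-0.8, -0.2, -0.7]
opening: -0.003
```

```bash
python3 - <<'E'
from h import *
s=state();print(s['tcp_pos'],s['opening'])
a=snapshot("top")[:,:,::-1];b=snapshot("side")[:,:,::-1]
for i in range(4):
    d=look_for("top","tab%d"%i)[:4]; print(i,[(e['conf'],e['extent'],fmt(at("top",*e['extent'][:2],.07)[:2])) for e in d])
O=np.array([.4864,.2481]);X=np.array([.968,.25]);Y=np.array([-.25,.968])
for xt,yt in((-.055,.05),(-.055,-.05),(-.002,.086),(-.002,-.086)): 
    p=O+xt*X+yt*Y; print(p,px("top",[*p,.07]))
    u,v=px("top",[*p,.072]); cv2.circle(a,(int(round(u)),int(round(v))),1,(0,0,255),-1)
cv2.imwrite("pics/m12.png",np.hstack([cv2.resize(a[200:330,140:290],(450,390),interpolation=cv2.INTER_CUBIC),cv2.resize(b[170:300,230:350],(350,390))]))
E
```

```text
[ 0.46811273 -0.05687402  0.16561415] -0.0029326378782672177
0 [(0.73, [247.6, 261.5, 12.5, 13.0], array([0.5103, 0.177 ])), (0.66, [198.0, 300.1, 13.4, 16.6], array([0.4249, 0.2914])), (0.63, [182.5, 280.1, 12.6, 13.4], array([0.4715, 0.3271])), (0.6, [245.4, 286.8, 11.8, 12.7], array([0.4523, 0.1826]))]
1 [(0.73, [247.6, 261.5, 12.5, 13.0], array([0.5103, 0.177 ])), (0.66, [198.0, 300.1, 13.4, 16.6], array([0.4249, 0.2914])), (0.63, [182.5, 280.1, 12.6, 13.4], array([0.4715, 0.3271])), (0.6, [245.4, 286.8, 11.8, 12.7], array([0.4523, 0.1826]))]
2 [(0.73, [247.6, 261.5, 12.5, 13.0], array([0.5103, 0.177 ])), (0.66, [198.0, 300.1, 13.4, 16.6], array([0.4249, 0.2914])), (0.63, [182.5, 280.1, 12.6, 13.4], array([0.4715, 0.3271])), (0.6, [245.4, 286.8, 11.8, 12.7], array([0.4523, 0.1826]))]
3 [(0.73, [247.6, 261.5, 12.5, 13.0], array([0.5103, 0.177 ])), (0.66, [198.0, 300.1, 13.4, 16.6], array([0.4249, 0.2914])), (0.63, [182.5, 280.1, 12.6, 13.4], array([0.4715, 0.3271])), (0.6, [245.4, 286.8, 11.8, 12.7], array([0.4523, 0.1826]))]
[0.42066 0.28275] [201.75535676 301.87074148]Traceback (most recent call last):
  File "<stdin>", line 9, in <module>
cv2.error: OpenCV(4.12.0) :-1: error: (-5:Bad argument) in function 'circle'
> Overload resolution failed:
>  - Layout of the output array img is incompatible with cv::Mat
>  - Expected Ptr<cv::UMat> for argument 'img'
```

The cover is shut and all four tabs are seen at consistent places. I press tab3 first.

apply_moves([
  [1,0.7,3.7,0,0,0,0],
  [1,0.7,3.7,0,0,0,0],
  [1,0.7,3.7,0,0,0,0],
  [1,0.7,3.7,0,0,0,0],
  [1,0.7,3.7,0,0,0,0],
])

```text
time_s: 38.32
tcp_pos: [0.5025, 0.1338, 0.1651]
tool_rot: [0.611, 0.792, 0.0, 0.0]
wrist_force: [0.7, -0.1, 0.3]
opening: 0.002
```

apply_moves([
  [1,0.7,3.7,0,0,0,0],
  [1,0,0,0,0,0,0],
  [1,0,0,-3,0,0,0],
  [1,0,0,-3,0,0,0],
  [1,0,0,0,0,0,0],
])

```text
time_s: 38.73
tcp_pos: [0.5045, 0.1678, 0.0992]
tool_rot: [0.611, 0.792, -0.004, -0.003]
wrist_force: [-1.1, -1.1, -1.1]
opening: -0.001
```

apply_moves([
  [1,0.3,-0.2,-0.5,0,0,0],
  [1,0,0,-0.8,0,0,0],
  [1,0,0,-0.8,0,0,0],
  [1,0,0,-0.6,0,0,0],
  [1,0,0,0,0,0,0],
])

```text
time_s: 39.15
tcp_pos: [0.5138, 0.1647, 0.0781]
tool_rot: [0.612, 0.791, 0.0, 0.001]
wrist_force: [1.1, 0.7, 0.4]
opening: -0.002
```

apply_moves([
  [1,0,0,-0.4,0,0,0],
  [1,0,0,-0.3,0,0,0],
  [1,0,0,0,0,0,0],
  [1,0,0,0,0,0,0],
])

```text
time_s: 39.48
tcp_pos: [0.5134, 0.1651, 0.0713]
tool_rot: [0.612, 0.791, 0.0, 0.0]
wrist_force: [1.1, -1.5, 2.2]
opening: 0.004
```

apply_moves([
  [1,0,0,-0.4,0,0,0],
  [1,0,0,-0.3,0,0,0],
  [1,0,0,0,0,0,0],
  [1,0,0,0,0,0,0],
])

```text
time_s: 39.82
tcp_pos: [0.5139, 0.1651, 0.0664]
tool_rot: [0.612, 0.791, 0.0, 0.001]
wrist_force: [-3.4, -4.2, 18.6]
opening: -0.001
```

apply_moves([
  [1,0,0,-0.2,0,0,0],
  [1,0,0,0,0,0,0],
  [1,0,0,0,0,0,0],
])

```text
time_s: 40.07
tcp_pos: [0.514, 0.1651, 0.0661]
tool_rot: [0.612, 0.791, 0.0, 0.001]
wrist_force: [-7.2, -6.0, 28.7]
opening: -0.001
```

apply_moves([
  [1,0,0,1.5,0,0,0],
  [1,0,0,2.0,0,0,0],
  [1,-3.4,0.8,0,0,0,0],
  [1,-3.4,0.8,0,0,0,0],
  [1,0,0,0,0,0,0],
])

```text
time_s: 40.48
tcp_pos: [0.4374, 0.1811, 0.0946]
tool_rot: [0.612, 0.791, -0.003, -0.003]
wrist_force: [-0.5, 0.5, -0.9]
opening: 0.001
```

apply_moves([
  [1,0,0,-0.8,0,0,0],
  [1,0,0,-0.8,0,0,0],
  [1,0,0,0,0,0,0],
  [1,0,0,0,0,0,0],
])

```text
time_s: 40.82
tcp_pos: [0.445, 0.1809, 0.0799]
tool_rot: [0.612, 0.791, -0.001, -0.001]
wrist_force: [-0.9, -0.1, 0.2]
opening: 0.0
```

apply_moves([
  [1,0,0,-0.5,0,0,0],
  [1,0,0,-0.4,0,0,0],
  [1,0,0,-0.3,0,0,0],
  [1,0,0,0,0,0,0],
  [1,0,0,0,0,0,0],
])

```text
time_s: 41.23
tcp_pos: [0.4454, 0.181, 0.0686]
tool_rot: [0.612, 0.791, 0.0, 0.0]
wrist_force: [0.9, 0.6, 0.2]
opening: -0.0
```

apply_moves([
  [1,0,0,-0.3,0,0,0],
  [1,0,0,0,0,0,0],
  [1,0,0,0,0,0,0],
])

```text
time_s: 41.48
tcp_pos: [0.4459, 0.1813, 0.0668]
tool_rot: [0.612, 0.791, 0.001, 0.001]
wrist_force: [-0.7, -1.0, 4.7]
opening: 0.004
```

apply_moves([
  [1,0,0,-0.3,0,0,0],
  [1,0,0,0,0,0,0],
  [1,0,0,0,0,0,0],
])

```text
time_s: 41.73
tcp_pos: [0.446, 0.1813, 0.0661]
tool_rot: [0.612, 0.791, 0.0, 0.0]
wrist_force: [-7.8, -4.1, 22.4]
opening: -0.001
```

apply_moves([
  [1,0,0,-0.2,0,0,0],
  [1,0,0,0,0,0,0],
  [1,0,0,0,0,0,0],
])

```text
time_s: 41.98
tcp_pos: [0.4461, 0.1813, 0.0657]
tool_rot: [0.612, 0.791, 0.0, 0.0]
wrist_force: [-12.5, -5.5, 35.5]
opening: 0.003
```

apply_moves([
  [1,0,0,1.5,0,0,0],
  [1,0,0,2.2,0,0,0],
  [1,-0.9,3.5,0,0,0,0],
  [1,-0.9,3.5,0,0,0,0],
  [1,-0.9,3.6,0,0,0,0],
])

```text
time_s: 42.4
tcp_pos: [0.4188, 0.2882, 0.099]
tool_rot: [0.613, 0.79, 0.001, 0.001]
wrist_force: [0.4, -0.7, -0.6]
opening: -0.002
```

apply_moves([
  [1,0,0,0,0,0,0],
  [1,0,0,-0.8,0,0,0],
  [1,0,0,-0.7,0,0,0],
  [1,0,0,0,0,0,0],
  [1,0,0,0,0,0,0],
])

```text
time_s: 42.82
tcp_pos: [0.4174, 0.2855, 0.0817]
tool_rot: [0.613, 0.79, -0.001, -0.0]
wrist_force: [0.1, 0.3, 0.4]
opening: -0.001
```

apply_moves([
  [1,0.1,0.1,-0.5,0,0,0],
  [1,0,0,-0.5,0,0,0],
  [1,0,0,-0.4,0,0,0],
  [1,0,0,0,0,0,0],
  [1,0,0,0,0,0,0],
])

```text
time_s: 43.23
tcp_pos: [0.4193, 0.2877, 0.0687]
tool_rot: [0.613, 0.79, 0.0, 0.0]
wrist_force: [0.1, -0.8, 0.5]
opening: 0.003
```

apply_moves([
  [1,0,0,-0.3,0,0,0],
  [1,0,0,0,0,0,0],
  [1,0,0,-0.2,0,0,0],
  [1,0,0,0,0,0,0],
  [1,0,0,0,0,0,0],
])

```text
time_s: 43.65
tcp_pos: [0.4198, 0.2883, 0.0664]
tool_rot: [0.612, 0.791, 0.0, 0.0]
wrist_force: [-5.1, -4.1, 16.2]
opening: 0.004
```

Press a touch more, then tab2 at (0.4668, 0.3318): dx +4.7, dy +4.4.

apply_moves([
  [1,0,0,-0.3,0,0,0],
  [1,0,0,0,0,0,0],
  [1,0,0,0,0,0,0],
])

```text
time_s: 43.9
tcp_pos: [0.4199, 0.2884, 0.0658]
tool_rot: [0.612, 0.791, 0.0, 0.0]
wrist_force: [-10.7, -8.1, 33.4]
opening: 0.003
```

apply_moves([
  [1,0,0,1.5,0,0,0],
  [1,0,0,2.2,0,0,0],
  [1,2.4,2.2,0,0,0,0],
  [1,2.4,2.2,0,0,0,0],
  [1,0,0,0,0,0,0],
])

```text
time_s: 44.32
tcp_pos: [0.4723, 0.3361, 0.0999]
tool_rot: [0.612, 0.791, 0.004, 0.001]
wrist_force: [0.7, -0.3, 0.5]
opening: 0.001
```

apply_moves([
  [1,0,0,-0.8,0,0,0],
  [1,0,0,-0.7,0,0,0],
  [1,0,0,0,0,0,0],
  [1,0,0,0,0,0,0],
])

```text
time_s: 44.65
tcp_pos: [0.4654, 0.3309, 0.0815]
tool_rot: [0.612, 0.791, -0.001, -0.0]
wrist_force: [-0.1, 0.6, 0.4]
opening: -0.0
```

apply_moves([
  [1,0.1,0,-0.5,0,0,0],
  [1,0,0,-0.5,0,0,0],
  [1,0,0,-0.4,0,0,0],
  [1,0,0,0,0,0,0],
  [1,0,0,0,0,0,0],
])

```text
time_s: 45.07
tcp_pos: [0.4677, 0.3317, 0.0685]
tool_rot: [0.612, 0.791, -0.001, 0.0]
wrist_force: [0.0, 0.5, 0.9]
opening: 0.002
```

apply_moves([
  [1,0,0,-0.3,0,0,0],
  [1,0,0,0,0,0,0],
  [1,0,0,-0.3,0,0,0],
  [1,0,0,0,0,0,0],
  [1,0,0,0,0,0,0],
])

```text
time_s: 45.48
tcp_pos: [0.4679, 0.3322, 0.0664]
tool_rot: [0.612, 0.791, -0.0, -0.0]
wrist_force: [-8.4, -3.6, 21.8]
opening: -0.0
```

apply_moves([
  [1,0,0,-0.2,0,0,0],
  [1,0,0,0,0,0,0],
  [1,0,0,0,0,0,0],
])

```text
time_s: 45.73
tcp_pos: [0.4681, 0.3323, 0.0661]
tool_rot: [0.612, 0.791, -0.0, -0.0]
wrist_force: [-12.3, -6.9, 31.8]
opening: 0.001
```

All four tabs stopped dead at z≈0.066 under 28–35 N. Retreat and final check.

apply_moves([
  [1,0,0,2,0,0,0],
  [1,0,0,4,0,0,0],
  [1,0,0,4,0,0,0],
  [1,-1,2,4,0,0,0],
  [1,-2,3,2,0,0,0],
])

```text
time_s: 46.15
tcp_pos: [0.4421, 0.3797, 0.2224]
tool_rot: [0.614, 0.789, 0.003, 0.002]
wrist_force: [1.0, 0.3, 0.8]
opening: -0.0
```

apply_moves([
  [1,-2,3,0,0,0,0],
  [1,-2,3,0,0,0,0],
  [1,-2,3,0,0,0,0],
  [1,-2,3,0,0,0,0],
  [1,-2,3,0,0,0,0],
])

```text
time_s: 46.57
tcp_pos: [0.3377, 0.531, 0.2168]
tool_rot: [0.612, 0.791, -0.0, 0.0]
wrist_force: [0.5, -0.6, -0.1]
opening: 0.001
```

apply_moves([
  [1,-2,3,0,0,0,0],
  [1,-2,3,0,0,0,0],
  [1,0,0,0,0,0,0],
  [1,0,0,0,0,0,0],
  [1,0,0,0,0,0,0],
])

```text
time_s: 46.98
tcp_pos: [0.2988, 0.5896, 0.2164]
tool_rot: [0.612, 0.791, -0.001, 0.001]
wrist_force: [-0.3, -0.9, 0.3]
opening: -0.002
```

```bash
python3 - <<'E'
from h import *
s=state();print(s['tcp_pos'],s['time_s'])
a=snapshot("top")[:,:,::-1];b=snapshot("side")[:,:,::-1]
for n in "top","side":
  for t in ("tab0","bottle","cup","dish"): print(n,t,[(d['conf'],d['extent']) for d in look_for(n,t)][:4])
cv2.imwrite("pics/m13.png",np.hstack([cv2.resize(a[150:330,130:330],(430,387)),cv2.resize(b[170:370,240:432],(370,387))]))
E
```

```text
[0.29879829 0.5895747  0.2164456 ] 46.9833
top tab0 [(0.69, [182.4, 279.4, 13.2, 15.1]), (0.64, [199.2, 300.9, 13.5, 14.7]), (0.43, [244.6, 288.0, 12.5, 14.3])]
top bottle [(0.71, [248.0, 262.9, 19.3, 10.1]), (0.66, [217.2, 271.2, 84.7, 67.7]), (0.59, [471.6, 304.8, 41.1, 26.3]), (0.32, [182.1, 279.1, 14.1, 11.6])]
top cup [(0.67, [269.4, 169.7, 29.1, 34.6])]
top dish [(0.74, [440.5, 221.6, 16.3, 19.6]), (0.71, [162.9, 205.7, 33.0, 35.5])]
side tab0 [(0.68, [290.7, 244.7, 16.8, 9.5]), (0.63, [263.4, 214.6, 12.1, 9.2]), (0.43, [262.6, 242.6, 16.2, 9.4])]
side bottle [(0.88, [272.5, 415.5, 44.2, 108.6])]
side cup [(0.98, [384.1, 246.1, 39.0, 51.2]), (0.64, [265.1, 212.0, 12.6, 7.4])]
side dish [(0.68, [332.4, 215.2, 26.1, 15.8])]
```

View pics/m13.png

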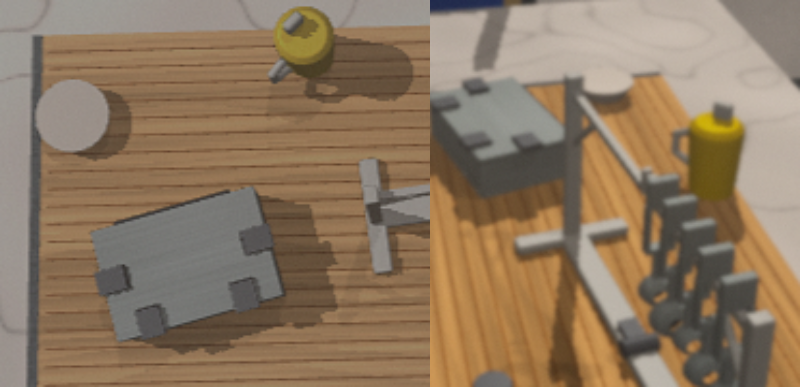

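The cover is shut with four flat tabs, the five spoons hang on the storage rail, and the bystanders are in place.

```bash
python3 -c "
from cell import *
print(job_done())"
```

```text
the job is handed in; nothing more can be done
None
```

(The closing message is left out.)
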